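Weigh a baking kit in one pile

TASK

Weigh today's baking kit on the bench scale: first tilt the scale's display up to about 60 degrees from flat so it can be read, press the green tare button while the plate is still empty, then build every kit item that is there into one straight, upright pile centred on the steel plate, widest base at the bottom and each next one narrower. The kit is whichever of these stand beside the scale: steel loaf tin, cardboard chocolate box, butter tub, sprinkle tub, honey jar, squeeze bottle; leave the black timer, the red cutter and the beige yeast tin where they are.

Things in the scene. Friction and masses are not known exactly. Their poses are not given: they have to be found in the camera images.
- scale: black bench scale, fixed to the table; origin on the table under the centre of its steel plate. Its x axis points from the plate to the display (away from the robot), y to its left, z up. Body x -85 to 180 mm, y -128 to 80 mm (behind the plate, x over 85, only y -70 to 70), 20 mm high; two hinge cheeks at x 120, y -55 and 55, 50 mm high
- plate_center (a point): centre of the top of the scale's flat steel plate, 28 mm above the table; plate 156 mm (x) by 146 mm (y); axes as the scale's
- display (a joint): tilt of the grey display panel in rad: 0 lying flat, screen up; 1.05 (60 degrees) tilted up to face the robot; stop at 1.5. The near edge is hinged, the far edge rises. The hinge is stiff (0.4 N m friction, so 3 to 5 N at the tab) and the panel stays at any angle where it is let go
- display_hinge (a point): point on the display's hinge axis, 46 mm above the table, at scale x 120 mm, y 0; the axis runs along the scale's y. The panel is 96 mm wide (y), 12 mm thick and reaches 86 mm from the axis; its z is the panel's normal, x runs from the hinge to the tab
- display_tab (a point): grip point on the orange tab in the middle of the panel's far edge, 112 mm from the hinge axis; the tab is 20 mm wide (y), 10 mm thick and reaches from 84 to 124 mm; it can be pinched across its 20 mm from above and pivots between the finger pads as it rises
- tare_top (a point): centre of the top of the green round tare button, 26 mm across, at scale x -30, y -104 mm, level with the top of the plate and 8 mm above the black base round it; its z is up
- tare (a joint): press of the tare button in m: 0 out, 0.006 fully down (about 5 N); springs back; counts as pressed beyond 0.004
- loaf_tin: dark-grey lidded steel loaf tin, flat top; base the widest of the kit: 160 mm long (its x) by 66 mm (its y), 36 mm high; origin at the centre of its underside, z up; about 0.4 kg; first (lowest) in the pile
- choc_box: flat brown cardboard box with a red band, base 120 mm (its x) by 62 mm (its y), 28 mm high; origin at the centre of its underside; about 0.25 kg; second in base width
- butter_tub: white plastic tub with a flat blue lid, 86 mm (its x) by 64 mm (its y), 30 mm high (base 82 by 60); origin at the centre of its underside; about 0.2 kg; third in base width
- sprinkle_tub: round pink and white tub with a flat lid, base 62 mm, lid 66 mm across (from 82 mm up), 96 mm high; origin at the centre of its underside; about 0.2 kg; fourth in base width
- honey_jar: round honey jar with a flat yellow lid, 56 mm across, base 54 mm, 100 mm high; origin at the centre of its underside; about 0.28 kg; fifth in base width
- squeeze_bottle: small white squeeze bottle with a pink nozzle, 38 mm across up to 55 mm height, 88 mm high; origin at the centre of its underside; about 0.07 kg; narrowest base, and nothing can stand on its nozzle
- timer_puck: black round timer, 106 mm across, 35 mm high, bystander; origin at the centre of its underside
- round_cutter: red round cutter ring, 55 mm across, 25 mm high, bystander; origin at the centre of its underside
- yeast_tin: tall beige tub, 66 mm across, 115 mm high, bystander; origin at the centre of its underside

How it is judged:
By the outcome, as a careful person would: the job done as asked, in the order asked, and still so for the second after the job is handed in, with the robot touching nothing.
Of choc_box, butter_tub, sprinkle_tub, honey_jar, squeeze_bottle only 3 to 4 are there at a start; the rules pass over those that are not, and their reading is None.
At some moment in a run one of loaf_tin may be knocked a few centimetres aside while the robot is not near it.
Once in a run the grip may slacken for a moment while it holds something.
It also fails if it takes over 210 s, if anything falls off the work surface, if the arm or the gripper's body presses on something with over 40 N, if the wrist force passes 120 N, or if a joint passes its speed limit or range.

ROBOT

A 7-joint arm with a two-finger parallel gripper is mounted at the origin on a cart in front of the work surface, level with it; the furniture and walls round the work are solid. World frame = base frame: x ahead of the robot, y to its left, z up, the work surface at z = 0. Lengths are in m, angles in rad, forces in N, time in s.
With the tool pointing down it reaches from about 0.4 to 0.85 m from the base axis. Payload 10.4 kg.
Tool frame: the origin (TCP) lies midway between the tips of the shut fingers; the grasp point (between the pads) lies 19 mm behind it; z points along the fingers, y is the line along which they close (so a half turn about z gives the same grasp; the last joint's range is limited). The gripper opens to 87 mm and grips with 3 to 60 N. Pads are 19 mm wide; open, the fingers measure 117 mm over their backs; the gripper's body (75 mm by 190 mm) begins 51 mm behind the grasp point.
Start: joints at [-1.347, 0.332, -0.065, 1.46, 0.022, 1.35, -0.088], TCP at [0.153, 0.606, 0.223] pointing down, gripper open.
Joint ranges: [-2.6, 2.6], [-0.5, 2.12], [-1.47, 1.34], [0.16, 2.42], [-1.27, 4.41], [0.06, 2.06], [-2.6, 2.6]. Speed limits (rad/s): [2.22, 2.22, 2.79, 2.79, 3.14, 3.14, 3.14].

INTERFACE

Orientations are given as a rotation vector (axis times angle).
In Python, from workcell import robot, viewer, workorder gives the robot as it stands.
- The arm moves only by the tool drive_tool, never from a script. Its argument "rows" is a list of rows, each an object with "grip": the opening, from -1 (shut) to 1 (fully open); "delta_pos": the shift along the tool's x, y, z scaled (see below), a list of three; "roll": the turn about the tool's z scaled (see below). In form: [{"grip": grip, "delta_pos": [tx, ty, tz], "roll": roll}, ...]. A call has 1 to 5 rows; each row shifts and turns the commanded pose from where the row before left it, along the tool's axes as they then stand; what a row does not reach is not made up. The controller multiplies each number of a shift by 0.04 m and each number of a turn by 4 degrees. A row lasts 1/12 s, in which the tool goes at most 41.7 mm and 7.16 degrees, less where a joint would pass 70% of its speed; a pose out of reach is approached as far as the arm can. A call with a number of a shift or a turn outside -1 to 1 is refused whole. A call with a gripper value outside its range is refused whole. The fingers move at their own pace and stop on an object; "squeeze" is the grip in N (left out, the last holds). Time passes only in rows, so rows that do not move let the fingers close. It gives the time, the measured TCP pose, the force, the opening and the grip force at its end, in the units of the state.
- robot.get_obs(): the state, without advancing time (a new reading comes with each control period).
- viewer.get_image(name): name is "scene" or "top" or "wrist"; returns a dict with "img" (480x640x3 uint8, red, green, blue), "K" (3x3 intrinsics, pixels), "world_to_cam" (4x4, takes a point from world to camera coordinates). Camera axes: x right, y up, looking along -z (the intrinsics and any distortion apply to the point x, -y, -z); pixel columns grow to the right and rows downward; lengths in m; the calibration is good to about 2 mm. A picture is of the moment at which its call begins. There is no depth.
- workorder.hand_in(): hands the job in; it is judged then, once.
Trained networks look in the newest picture that a camera, given by its name, has taken for a name from the list of things; names that differ only in an ending like _2 or _b are one class to them, and where a whole thing is asked for, a point or a joint stands for the part that bears it (a point fixed in the world has none). Each returns a list of dicts, best first, with "p" (0 to 1); they miss things now and then, are a little off and sometimes report something else, mostly with a low value. They report only what shows in the picture. A call takes as long as a camera call.
- viewer.boxes_of(camera, name): "rect" ([centre column, centre row, width, height] in pixels, round what is visible of it).
- viewer.place_of(camera, name): "position" ([row, column] in pixels: a listed point, or the origin of a listed thing).
The state is a dict: "t": time; "qpos": joint angles; "joint_vel": joint speeds; "effort": joint torques, N m; "eef_pos": TCP position; "tcp_rot": TCP orientation; "wrist_force": force on the tool from outside, world axes, zero at the start; "wrist_torque": the same for the moment, N m; "opening": finger opening in m; "gripper_force": force on a finger pad.
Only numpy, scipy, OpenCV 4.12 (cv2) and the standard library are available. Lean on these libraries where they do the work, as an engineer would, in place of code of your own. Each camera call takes 0.05 s, during which the arm holds its last target. There are 200 camera calls.

## Working session

There is one attempt and no reset: what is moved stays moved. The work goes in short steps, Python scripts to look and compute and a tool call to move; the robot and the scene stay as the last step left them, time stands still between calls to the robot, and variables do not carry over. Pictures are saved under pics/ and viewed, at most 19 in all, crops included, and the job is handed in when it is done.

Besides the shell and the picture viewer there is one more tool, called after ">>>" by a JSON object that holds its "name" and its "arguments". drive_tool: Moves the arm, as the interface text tells. Its arguments: {"type":"object","properties":{"rows":{"type":"array","items":{"type":"object","properties":{"grip":{"type":"number"},"delta_pos":{"type":"array","items":{"type":"number"}},"roll":{"type":"number"}}}},"squeeze":{"type":"number"}},"required":["rows"]}

```bash
ls; mkdir -p pics; python3 - <<'E'
from workcell import robot, viewer
import cv2
o=robot.get_obs();print({k:(o[k]) for k in('t','eef_pos','tcp_rot','opening')})
for c in('scene','top','wrist'):
    r=viewer.get_image(c);cv2.imwrite(f'pics/a_{c}.png',r['img'][:,:,::-1])
    print(c,r['K'],r['world_to_cam'])
    if c=='wrist':continue
    for n in 'scale plate_center display_tab display_hinge tare_top loaf_tin choc_box butter_tub sprinkle_tub honey_jar squeeze_bottle timer_puck round_cutter yeast_tin'.split():
        print(n,[(round(d['p'],2),[round(float(x)) for x in d['position']]) for d in viewer.place_of(c,n)[:2]])
E
```

```text
pics
{'t': 0.0, 'eef_pos': array([0.15261258, 0.60566451, 0.22173825]), 'tcp_rot': array([-3.86730747e-01, -3.11757935e+00,  2.28269935e-03]), 'opening': 0.08710850000217751}
scene [[504.469669     0.         322.58963315]
 [  0.         504.469669   242.19289897]
 [  0.           0.           1.        ]] [[-0.88486206 -0.46580856  0.00644377  0.47013235]
 [ 0.22120999 -0.4079626   0.88579493 -0.16386534]
 [-0.40998205  0.78523175  0.46403213 -1.30667965]
 [ 0.          0.          0.          1.        ]]
scale [(0.76, [264, 341]), (0.23, [307, 320])]
plate_center [(0.56, [259, 341])]
display_tab [(0.6, [232, 273]), (0.37, [289, 266])]
display_hinge [(0.61, [245, 302])]
tare_top []
loaf_tin [(0.97, [306, 323]), (0.56, [258, 343])]
choc_box [(0.53, [209, 384])]
butter_tub [(0.75, [202, 338]), (0.65, [327, 254])]
sprinkle_tub [(0.65, [288, 268])]
honey_jar [(0.54, [224, 341])]
squeeze_bottle []
timer_puck []
round_cutter [(0.69, [290, 216])]
yeast_tin [(0.98, [310, 201])]
top [[511.46593662   0.         320.27353203]
 [  0.         511.46593662 240.49424192]
 [  0.           0.      
[... 370 characters left out ...]
]
tare_top [(0.61, [276, 354])]
loaf_tin [(0.88, [282, 243])]
choc_box [(0.86, [255, 458]), (0.44, [228, 258])]
butter_tub [(0.95, [248, 197])]
sprinkle_tub [(0.96, [229, 255])]
honey_jar [(0.92, [228, 396]), (0.56, [227, 312])]
squeeze_bottle []
timer_puck [(0.77, [200, 455]), (0.51, [256, 459])]
round_cutter [(0.57, [194, 236])]
yeast_tin [(0.9, [200, 200])]
wrist [[388.29977429   0.         319.59585281]
 [  0.         388.29977429 241.68267735]
 [  0.           0.           1.        ]] [[ 0.2439485   0.96978767  0.00100428 -0.62557595]
 [-0.94077186  0.23690079 -0.24254139  0.03005522]
 [-0.23545156  0.05822281  0.97014054 -0.38896963]
 [ 0.          0.          0.          1.        ]]
```

View pics/a_top.png

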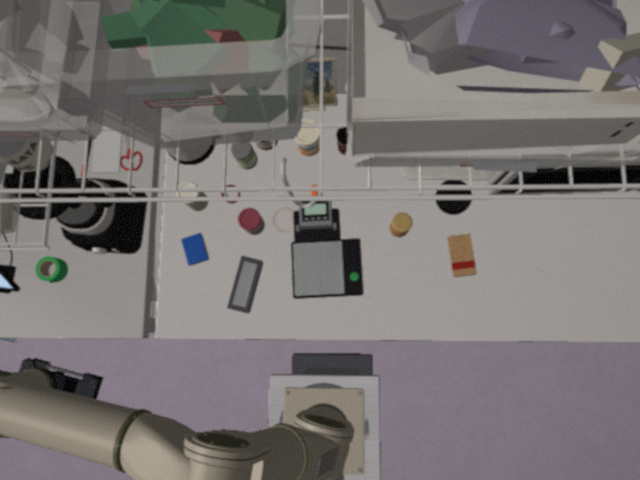

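View pics/a_scene.png

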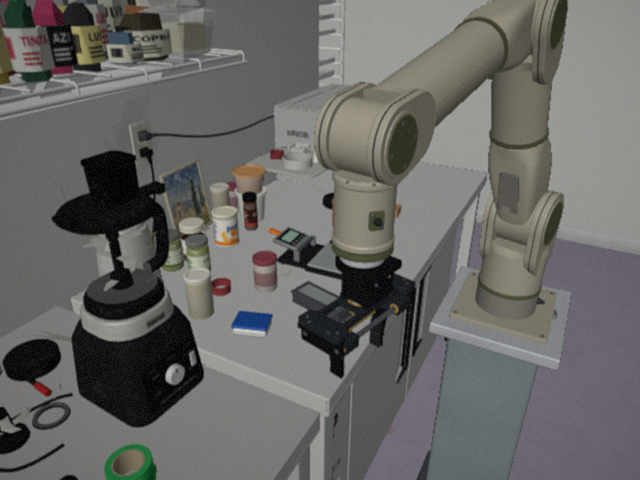

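The top view shows the scale plate at about (320,268), tare at (354,277) and the tab at (316,188). The kit is the loaf tin (245,283), butter (195,249), sprinkle (250,220), honey (401,224) and choc box (462,255). There is no squeeze bottle.

```bash
cat > h.py <<'E'
from workcell import robot, viewer
import numpy as np, cv2
from scipy.spatial.transform import Rotation as R
def img(c,save=None):
    r=viewer.get_image(c)
    if save: cv2.imwrite(f'pics/{save}.png',r['img'][:,:,::-1])
    return r
def ray(r,row,col):
    M=r['world_to_cam'];K=r['K'];d=np.array([(col-K[0,2])/K[0,0],-(row-K[1,2])/K[1,1],-1.])
    return -M[:3,:3].T@M[:3,3], M[:3,:3].T@d
def onz(r,row,col,z):
    c,d=ray(r,row,col);return (c+d*(z-c[2])/d[2])
def tri(obs):
    A=np.zeros((3,3));b=np.zeros(3)
    for r,row,col in obs:
        c,d=ray(r,row,col);d/=np.linalg.norm(d);P=np.eye(3)-np.outer(d,d);A+=P;b+=P@c
    return np.linalg.solve(A,b)
def px(r,p):
    q=r['world_to_cam'][:3,:3]@np.array(p)+r['world_to_cam'][:3,3];K=r['K']
    return np.array([K[1,2]-K[1,1]*q[1]/-q[2],K[0,2]+K[0,0]*q[0]/-q[2]]).round()
def go(p,yaw=None):
    """move in row units to world p, roll so that tool y points at yaw (mod pi)"""
    o=robot.get_obs();T=R.from_rotvec(o['tcp_rot']).as_matrix()
    d=T.T@(np.array(p)-o['eef_pos'])/.04
    y=np.arctan2(T[1,1],T[0,1]);print('tcp',o['eef_pos'].round(4),'tooly yaw',np.degrees(y).round(1),'tilt',np.degrees(np.arccos(-T[2,2])).round(2),'q7',o['qpos'][6].round(2),'t',round(o['t'],2))
    rl=0
    if yaw is not None:
        rl=-((np.degrees(yaw-y)+90)%180-90)/4
    print('units (tool axes now)',d.round(2),'roll',round(rl,2))
E
python3 - <<'E'
from h import *
r=img('top');s=img('scene');w=img('wrist')
for n,q in(('top',r),('sc',s),('w',w)):print(n,ray(q,240,320)[0].round(3))
o=robot.get_obs();print(R.from_rotvec(o['tcp_rot']).as_matrix().T@(ray(w,240,320)[0]-o['eef_pos']), R.from_rotvec(o['tcp_rot']).as_matrix().T@(ray(w,241.7,319.6)[1]))
for n,z in dict(plate_center=.028,display_tab=.046,display_hinge=.046,tare_top=.028,loaf_tin=0,choc_box=0,butter_tub=0,sprinkle_tub=0,honey_jar=0,timer_puck=0,round_cutter=0,yeast_tin=0).items():
    for d in viewer.place_of('top',n)[:1]:
        P=d['position'];b=viewer.boxes_of('top',n)
        print(n,round(d['p'],2),onz(r,*P,z).round(3),[[round(float(x)) for x in e['rect']] for e in b[:1]])
E
```

```text
top [ 0.288 -0.069  1.523]
sc [-0.083  1.178  0.748]
w [0.089 0.622 0.385]
[ 6.54043320e-02  1.57249159e-04 -1.62703320e-01] [-0.24259485  0.00099011  0.97012719]
plate_center 0.79 [0.464 0.02  0.028] [[329, 242, 75, 108]]
display_tab 0.82 [0.694 0.029 0.046] [[316, 212, 33, 42]]
display_hinge 0.96 [0.574 0.024 0.046] [[315, 210, 40, 41]]
tare_top 0.4 [ 0.435 -0.091  0.028] [[352, 276, 9, 10]]
loaf_tin 0.58 [0.408 0.237 0.   ] [[245, 285, 35, 62]]
choc_box 0.86 [ 0.505 -0.4    0.   ] [[462, 256, 28, 48]]
butter_tub 0.93 [0.521 0.388 0.   ] [[195, 250, 26, 33]]
sprinkle_tub 0.86 [0.583 0.211 0.   ] [[251, 223, 28, 27]]
timer_puck 0.59 [ 0.676 -0.39   0.   ] [[455, 200, 36, 32]]
round_cutter 0.54 [0.69  0.276 0.   ] []
yeast_tin 0.64 [0.678 0.391 0.   ] [[194, 196, 30, 32]]
```

View pics/a_wrist.png

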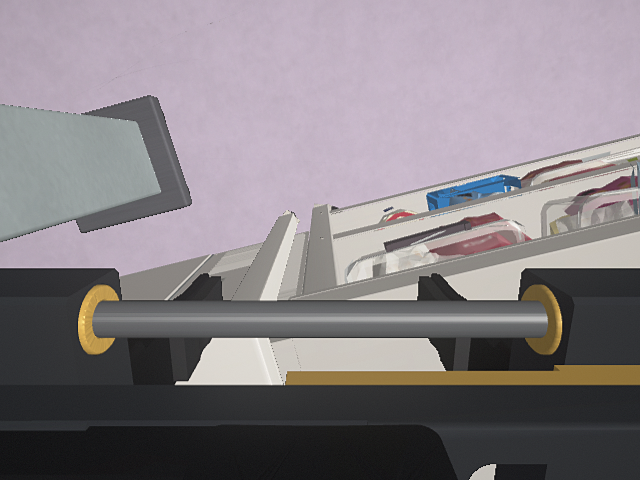

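```bash
python3 - <<'E'
from h import *
r=img('top');s=img('scene')
for z in(.2,.3,.4,.5,.6):
    print(z,[(onz(r,190,c,z).round(3)[:2],px(s,onz(r,190,c,z))) for c in(165,320,500)])
go([.60,.03,.26],np.radians(92))
E
```

```text
0.2 [(array([0.651, 0.424]), array([249., 190.])), (array([0.647, 0.002]), array([189., 288.])), (array([ 0.643, -0.47 ]), array([147., 356.]))]
0.3 [(array([0.623, 0.386]), array([205., 206.])), (array([ 0.62 , -0.003]), array([157., 296.])), (array([ 0.616, -0.44 ]), array([123., 360.]))]
0.4 [(array([0.596, 0.349]), array([159., 222.])), (array([ 0.593, -0.009]), array([123., 305.])), (array([ 0.59, -0.41]), array([ 96., 365.]))]
0.5 [(array([0.569, 0.312]), array([110., 239.])), (array([ 0.566, -0.014]), array([ 85., 315.])), (array([ 0.563, -0.379]), array([ 67., 370.]))]
0.6 [(array([0.541, 0.275]), array([ 59., 258.])), (array([ 0.539, -0.019]), array([ 45., 325.])), (array([ 0.536, -0.349]), array([ 34., 376.]))]
tcp [0.1527 0.6061 0.2226] tooly yaw 75.9 tilt 0.01 q7 -0.09 t 2.95
units (tool axes now) [-14.36 -11.23  -0.94] roll -4.03
```

>>> {"name": "drive_tool", "arguments": {"rows": [{"grip": 1,"delta_pos": [-0.72,-0.56,0],"roll": 0},{"grip": 1,"delta_pos": [-0.72,-0.56,0],"roll": 0},{"grip": 1,"delta_pos": [-0.72,-0.56,0],"roll": 0},{"grip": 1,"delta_pos": [-0.72,-0.56,0],"roll": 0},{"grip": 1,"delta_pos": [-0.72,-0.56,0],"roll": 0}]}}

```text
t: 3.37
eef_pos: [0.2658, 0.4608, 0.2227]
tcp_rot: [0.387, 3.118, 0.001]
wrist_force: [0.0, 0.1, 0.5]
opening: 0.0873
gripper_force: 0.0
```

>>> {"name": "drive_tool", "arguments": {"rows": [{"grip": 1,"delta_pos": [-0.72,-0.56,0],"roll": 0},{"grip": 1,"delta_pos": [-0.72,-0.56,0],"roll": 0},{"grip": 1,"delta_pos": [-0.72,-0.56,0],"roll": 0},{"grip": 1,"delta_pos": [-0.72,-0.56,0],"roll": 0},{"grip": 1,"delta_pos": [-0.72,-0.56,0],"roll": 0}]}}

```text
t: 3.78
eef_pos: [0.3781, 0.3169, 0.2229]
tcp_rot: [0.387, 3.117, 0.001]
wrist_force: [0.8, 0.2, 0.6]
opening: 0.087
gripper_force: 0.0
```

>>> {"name": "drive_tool", "arguments": {"rows": [{"grip": 1,"delta_pos": [-0.72,-0.56,0],"roll": 0},{"grip": 1,"delta_pos": [-0.72,-0.56,0],"roll": 0},{"grip": 1,"delta_pos": [-0.72,-0.56,0],"roll": 0},{"grip": 1,"delta_pos": [-0.72,-0.56,0],"roll": 0},{"grip": 1,"delta_pos": [-0.72,-0.56,0],"roll": 0}]}}

```text
t: 4.2
eef_pos: [0.4904, 0.1732, 0.2229]
tcp_rot: [0.386, 3.117, 0.001]
wrist_force: [0.4, 0.9, -0.7]
opening: 0.087
gripper_force: 0.0
```

>>> {"name": "drive_tool", "arguments": {"rows": [{"grip": 1,"delta_pos": [-0.72,-0.56,0],"roll": 0},{"grip": 1,"delta_pos": [-0.72,-0.56,0],"roll": 0},{"grip": 1,"delta_pos": [-0.72,-0.56,0],"roll": 0},{"grip": 1,"delta_pos": [-0.72,-0.56,0],"roll": 0},{"grip": 1,"delta_pos": [-0.72,-0.56,0],"roll": 0}]}}

```text
t: 4.62
eef_pos: [0.6027, 0.0296, 0.2228]
tcp_rot: [0.386, 3.117, 0.001]
wrist_force: [1.3, 0.8, 0.4]
opening: 0.0872
gripper_force: 0.0
```

>>> {"name": "drive_tool", "arguments": {"rows": [{"grip": 1,"delta_pos": [0,0,0],"roll": -1},{"grip": 1,"delta_pos": [0,0,0],"roll": -1},{"grip": 1,"delta_pos": [0,0,0],"roll": -1},{"grip": 1,"delta_pos": [0,0,0],"roll": -1},{"grip": 1,"delta_pos": [0,0,0],"roll": 0}]}}

```text
t: 5.03
eef_pos: [0.6018, 0.0309, 0.2225]
tcp_rot: [0.056, -3.141, -0.0]
wrist_force: [0.2, 0.7, 0.8]
opening: 0.087
gripper_force: 0.0
```

```bash
python3 - <<'E'
from h import *
w=img('wrist','b_wrist');t=img('top');s=img('scene','b_scene')
for n,z in dict(plate_center=.028,display_tab=.046,display_hinge=.046,tare_top=.028,loaf_tin=0,honey_jar=0).items():
    for c,q in(('wrist',w),('top',t),('scene',s)):
        print(n,c,[(round(d['p'],2),[round(float(v)) for v in d['position']],onz(q,*d['position'],z).round(3)[:2]) for d in viewer.place_of(c,n)[:2]])
E
```

```text
plate_center wrist [(0.56, [49, 306], array([0.459, 0.015]))]
plate_center top [(0.94, [263, 318], array([0.472, 0.017])), (0.74, [227, 397], array([ 0.579, -0.217]))]
plate_center scene [(0.74, [257, 344], array([0.454, 0.014]))]
display_tab wrist [(0.25, [12, 181], array([ 0.439, -0.084]))]
display_tab top []
display_tab scene [(0.56, [232, 271], array([0.71 , 0.006]))]
display_hinge wrist [(0.94, [193, 310], array([0.578, 0.022]))]
display_hinge top [(0.68, [227, 314], array([0.576, 0.028]))]
display_hinge scene [(0.73, [246, 304], array([0.574, 0.034]))]
tare_top wrist [(0.77, [11, 183], array([ 0.434, -0.088])), (0.64, [183, 63], array([ 0.579, -0.204]))]
tare_top top [(0.55, [272, 352], array([ 0.446, -0.085]))]
tare_top scene [(0.56, [244, 364], array([ 0.435, -0.089]))]
loaf_tin wrist [(0.92, [7, 553], array([0.41 , 0.232]))]
loaf_tin top [(0.58, [281, 245], array([0.42 , 0.238]))]
loaf_tin scene [(0.56, [309, 324], array([0.402, 0.235])), (0.39, [243, 365], array([ 0.456, -0.145]))]
honey_jar wrist [(0.65, [180, 63], array([ 0.579, -0.222])), (0.22, [191, 309], array([0.582, 0.02 ]))]
honey_jar top [(0.61, [229, 398], array([ 0.578, -0.221]))]
honey_jar scene [(0.65, [222, 342], array([ 0.589, -0.255]))]
```

View pics/b_wrist.png

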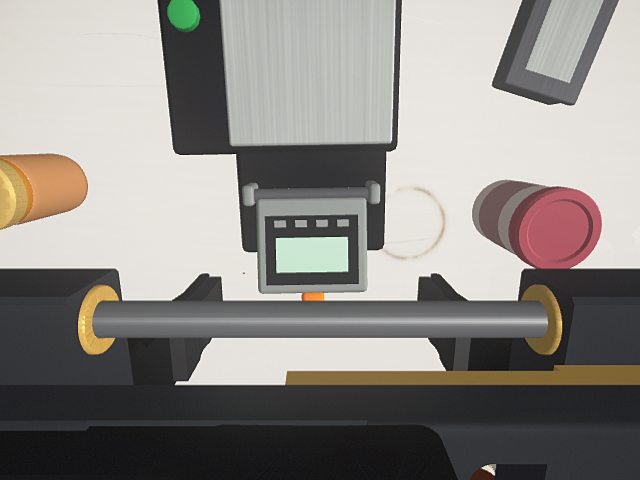

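The wrist view shows the plate's far corners at (229,144) and (394,144), the tare centre at (184,13) and the tab root at (314,293).

```bash
python3 - <<'E'
from h import *
w=img('wrist')
f=lambda r,c,z:onz(w,r,c,z)[:2]
A,B=f(144,229,.028),f(144,394,.028);print('plate far corners',A,B,'yaw',np.degrees(np.arctan2(*( (B-A)[::-1])))-90, np.linalg.norm(B-A))
print('left edge far/near',f(0,221,.028),f(0,402,.028))
print('tab',f(293,303,.05),f(293,324,.05),'panel corners',f(292,262,.052),f(290,365,.052))
print('tare',f(13,184,.028),'cheeks',f(187,250,.05),f(186,373,.05))
yaw=np.radians(2);c=(A+B)/2-.078*np.array([np.cos(yaw),np.sin(yaw)]);print('center',c,'tab est',c+.232*np.array([np.cos(yaw),np.sin(yaw)]))
E
```

```text
plate far corners [ 0.53865776 -0.05158766] [0.53383168 0.09553378] yaw 1.8788220548628942 0.14720057512270335
left edge far/near [ 0.42416848 -0.05541531] [0.41924471 0.09300873]
tab [0.66945203 0.0182441 ] [0.6688272 0.0375615] panel corners [ 0.66889565 -0.01917249] [0.66390795 0.07482771]
tare [ 0.43477568 -0.08623616] cheeks [ 0.57381695 -0.02945798] [0.56950933 0.07615954]
center [0.45829224 0.0192509 ] tab est [0.69015091 0.02734759]
```

>>> {"name": "drive_tool", "arguments": {"rows": [{"grip": 0.3,"delta_pos": [-0.75,-0.06,0],"roll": 0},{"grip": 0.3,"delta_pos": [-0.75,-0.06,0],"roll": 0},{"grip": 0.3,"delta_pos": [-0.7,-0.06,0],"roll": 0},{"grip": 0.3,"delta_pos": [0,0,0.8],"roll": 0},{"grip": 0.3,"delta_pos": [0,0,0.8],"roll": 0}]}}

```text
t: 6.55
eef_pos: [0.6925, 0.0262, 0.1589]
tcp_rot: [-0.051, 3.137, -0.001]
wrist_force: [0.1, -1.3, -1.3]
opening: 0.062
gripper_force: 0.0
```

>>> {"name": "drive_tool", "arguments": {"rows": [{"grip": 0.3,"delta_pos": [0,0,0.8],"roll": 0},{"grip": 0.3,"delta_pos": [0,0,0.8],"roll": 0},{"grip": 0.3,"delta_pos": [0,0,0.8],"roll": 0},{"grip": 0.3,"delta_pos": [0,0,0.7],"roll": 0},{"grip": 0.3,"delta_pos": [0,0,0],"roll": 0}]}}

```text
t: 6.97
eef_pos: [0.686, 0.0267, 0.028]
tcp_rot: [0.051, -3.132, 0.001]
wrist_force: [-0.9, -0.9, -0.2]
opening: 0.0567
gripper_force: 0.0
```

>>> {"name": "drive_tool", "arguments": {"rows": [{"grip": -1,"delta_pos": [0,0,0],"roll": 0},{"grip": -1,"delta_pos": [0,0,0],"roll": 0},{"grip": -1,"delta_pos": [0,0,0],"roll": 0},{"grip": -1,"delta_pos": [0,0,0],"roll": 0},{"grip": -1,"delta_pos": [0,0,0],"roll": 0}], "squeeze": 25}}

```text
t: 7.38
eef_pos: [0.6909, 0.0267, 0.0362]
tcp_rot: [-0.051, 3.139, 0.001]
wrist_force: [0.4, -0.5, -0.0]
opening: 0.0312
gripper_force: 0.0
```

>>> {"name": "drive_tool", "arguments": {"rows": [{"grip": -1,"delta_pos": [0,0,0],"roll": 0},{"grip": -1,"delta_pos": [0,0,0],"roll": 0},{"grip": -1,"delta_pos": [0,0,0],"roll": 0}]}}

```text
t: 7.63
eef_pos: [0.6904, 0.0282, 0.0352]
tcp_rot: [-0.053, 3.14, 0.003]
wrist_force: [-0.6, 4.1, 2.9]
opening: 0.0189
gripper_force: 24.9
```

>>> {"name": "drive_tool", "arguments": {"rows": [{"grip": -1,"delta_pos": [0.015,0,-0.292],"roll": 0},{"grip": -1,"delta_pos": [0.045,0,-0.29],"roll": 0},{"grip": -1,"delta_pos": [0.077,0,-0.283],"roll": 0},{"grip": -1,"delta_pos": [0.105,0,-0.275],"roll": 0},{"grip": -1,"delta_pos": [0.133,0,-0.26],"roll": 0}]}}

```text
t: 8.05
eef_pos: [0.6686, 0.027, 0.0862]
tcp_rot: [0.052, -3.126, -0.001]
wrist_force: [-15.6, 3.5, -20.3]
opening: 0.0194
gripper_force: 25.0
```

>>> {"name": "drive_tool", "arguments": {"rows": [{"grip": -1,"delta_pos": [0.16,0,-0.245],"roll": 0},{"grip": -1,"delta_pos": [0.185,0,-0.228],"roll": 0},{"grip": -1,"delta_pos": [0.208,0,-0.208],"roll": 0},{"grip": -1,"delta_pos": [0.227,0,-0.185],"roll": 0},{"grip": -1,"delta_pos": [0.245,0,-0.16],"roll": 0}]}}

```text
t: 8.47
eef_pos: [0.6275, 0.0247, 0.1259]
tcp_rot: [0.051, -3.126, 0.002]
wrist_force: [-7.4, 2.6, -29.7]
opening: 0.0193
gripper_force: 25.0
```

>>> {"name": "drive_tool", "arguments": {"rows": [{"grip": -1,"delta_pos": [0,0,0],"roll": 0},{"grip": -1,"delta_pos": [0,0,0],"roll": 0}]}}

```text
t: 8.63
eef_pos: [0.6273, 0.0247, 0.1266]
tcp_rot: [0.051, -3.126, 0.001]
wrist_force: [-12.7, 2.3, -20.8]
opening: 0.0197
gripper_force: 25.0
```

```bash
python3 - <<'E'
from h import *
s=img('scene','c_scene')
img('wrist','c_wrist')
for c in('scene','wrist','top'):
    q=img(c)
    for n in('display_tab','display_hinge'):print(c,n,[(round(d['p'],2),[round(float(v)) for v in d['position']]) for d in viewer.place_of(c,n)[:2]])
import math
for th in(0,30,45,60,70):
    a=math.radians(th);e=.112*math.cos(a);print(th,px(s,[.578+e,.0235+.033*e,.046+.112*math.sin(a)]))
a=cv2.imread('pics/c_scene.png')[170:330,200:420];b=cv2.imread('pics/c_wrist.png')
cv2.imwrite('pics/c.png',np.vstack([cv2.resize(a,(440,320)),cv2.resize(b[:,100:540],(440,480))[:280]]))
E
```

```text
scene display_tab [(0.72, [213, 291])]
scene display_hinge [(0.73, [245, 303]), (0.52, [205, 335])]
wrist display_tab [(0.81, [299, 320]), (0.47, [197, 575])]
wrist display_hinge [(0.81, [173, 317])]
top display_tab [(0.72, [205, 314])]
top display_hinge [(0.72, [226, 313]), (0.58, [204, 314])]
0 [236. 273.]
30 [221. 276.]
45 [215. 281.]
60 [211. 288.]
70 [209. 293.]
```

View pics/c.png

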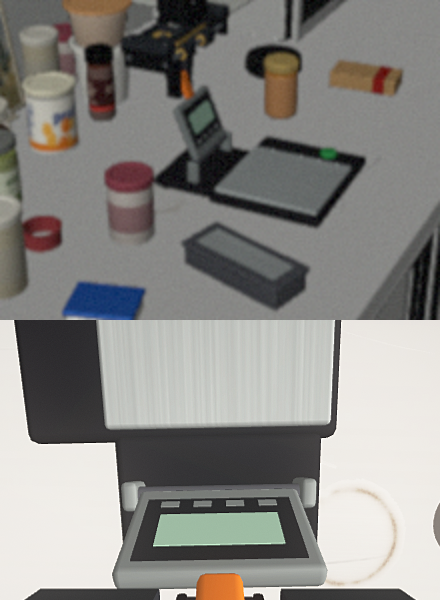

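The scene crop shows the panel tilted about 60°, and the tool pose also works out at about 61°. I'll release it and back off upward.

>>> {"name": "drive_tool", "arguments": {"rows": [{"grip": 0.2,"delta_pos": [0,0,0],"roll": 0},{"grip": 0.2,"delta_pos": [0,0,0],"roll": 0},{"grip": 0.2,"delta_pos": [0,0,0],"roll": 0},{"grip": 0.2,"delta_pos": [0,0,0],"roll": 0},{"grip": 0.2,"delta_pos": [0,0,-0.4],"roll": 0}]}}

```text
t: 9.6
eef_pos: [0.6329, 0.0245, 0.1457]
tcp_rot: [0.051, -3.138, 0.001]
wrist_force: [0.6, 0.9, -0.6]
opening: 0.0449
gripper_force: 0.0
```

>>> {"name": "drive_tool", "arguments": {"rows": [{"grip": 0.2,"delta_pos": [0,0,-0.8],"roll": 0},{"grip": 0.2,"delta_pos": [0,0,-0.8],"roll": 0},{"grip": -1,"delta_pos": [0,0,-0.8],"roll": 0},{"grip": -1,"delta_pos": [0,0,-0.6],"roll": 0},{"grip": -1,"delta_pos": [0,0,0],"roll": 0}]}}

```text
t: 10.02
eef_pos: [0.6363, 0.0242, 0.2743]
tcp_rot: [-0.05, 3.132, 0.002]
wrist_force: [0.6, -0.7, -0.1]
opening: 0.0391
gripper_force: 0.0
```

```bash
python3 - <<'E'
from h import *
from scipy.optimize import minimize
obs=[]
for c in('scene','wrist','top'):
    q=img(c)
    for n in('display_tab',):
        for d in viewer.place_of(c,n)[:1]:
            print(c,round(d['p'],2),np.round(d['position']));obs.append((q,*d['position']))
p=tri(obs);print('tab',p,'ang',np.degrees(np.arctan2(p[2]-.046,p[0]-.578)))
import math
for q,r,c in obs:print([px(q,[.578+.112*math.cos(a),.0235+.0037*math.cos(a),.046+.112*math.sin(a)]) for a in np.radians([50,60,70])])
go([.4347,-.0862,.06],np.radians(92))
E
```

```text
scene 0.9 [212. 290.]
wrist 0.88 [216. 322.]
top 0.72 [206. 313.]
tab [0.62122033 0.0265036  0.14010343] ang 65.33137213278862
[array([213., 283.]), array([211., 288.]), array([209., 293.])]
[array([248., 320.]), array([232., 320.]), array([210., 320.])]
[array([196., 313.]), array([200., 313.]), array([206., 313.])]
tcp [0.6335 0.0248 0.2663] tooly yaw 91.9 tilt 0.11 q7 1.6 t 10.32
units (tool axes now) [ 5.05 -2.61  5.17] roll -0.04
```

```bash
python3 - <<'E'
from h import *
q=img('wrist','d_w');a=q['img'][100:280,220:420,::-1]
s=img('scene','d_s')['img'][190:280,250:370,::-1]
cv2.imwrite('pics/d.png',np.hstack([cv2.resize(a,(500,450)),cv2.resize(s,(300,225))[np.r_[0:225,[0]*225]] ]))
h=np.array([.578,.0235])
for t in(55,60,65,70):
    a=np.radians(t);u=np.array([np.cos(a),0,np.sin(a)]);n=np.array([-np.sin(a),0,np.cos(a)]);
    f=lambda L,y,k:np.array([.578-y*.033,.0235+y,.046])+L*u+n*k+[0,L*u[0]*.033,0]
    print(t,'top panel front corners',px(q,f(.086,-.048,.006)),px(q,f(.086,.048,.006)),'back',px(q,f(.086,-.048,-.006)),'tab tip',px(q,f(.124,0,.005)),px(q,f(.124,0,-.005)),px(q,f(.124,-.01,0))[1],px(q,f(.124,.01,0))[1],'scene tip',px(img('scene'),f(.124,0,0)) if t<0 else '')
E
```

```text
55 top panel front corners [214. 261.] [214. 380.] back [224. 262.] tab tip [251. 320.] [260. 320.] 307.0 333.0 scene tip 
60 top panel front corners [207. 260.] [207. 381.] back [218. 261.] tab tip [241. 320.] [251. 320.] 306.0 334.0 scene tip 
65 top panel front corners [199. 259.] [199. 382.] back [211. 260.] tab tip [229. 320.] [240. 320.] 306.0 334.0 scene tip 
70 top panel front corners [190. 258.] [190. 382.] back [204. 259.] tab tip [216. 320.] [228. 320.] 306.0 334.0 scene tip
```

View pics/d.png

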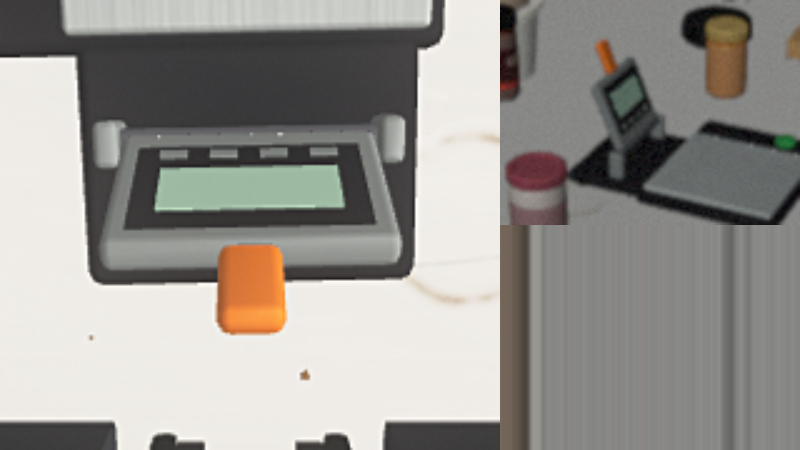

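The panel front edge is at row 193, its back edge at 208 and the tab tip at about 230. That makes the tilt about 67°, so I'll nudge it back to 60° with the shut fingers.

>>> {"name": "drive_tool", "arguments": {"rows": [{"grip": -1,"delta_pos": [0.6,0.03,0],"roll": 0},{"grip": -1,"delta_pos": [0.62,0.03,0],"roll": 0},{"grip": -1,"delta_pos": [0,0,0],"roll": 0},{"grip": -1,"delta_pos": [0,0,0.8],"roll": 0},{"grip": -1,"delta_pos": [0,0,0.8],"roll": 0}]}}

```text
t: 10.83
eef_pos: [0.5861, 0.0258, 0.2043]
tcp_rot: [-0.051, 3.137, 0.002]
wrist_force: [0.6, 0.0, -0.5]
opening: 0.0009
gripper_force: 0.0
```

>>> {"name": "drive_tool", "arguments": {"rows": [{"grip": -1,"delta_pos": [0,0,0.8],"roll": 0},{"grip": -1,"delta_pos": [0,0,0.8],"roll": 0},{"grip": -1,"delta_pos": [0,0,0.08],"roll": 0},{"grip": -1,"delta_pos": [0,0,0],"roll": 0},{"grip": -1,"delta_pos": [0,0,0],"roll": 0}]}}

```text
t: 11.25
eef_pos: [0.586, 0.0255, 0.1378]
tcp_rot: [-0.051, 3.14, 0.0]
wrist_force: [0.7, -0.3, 0.6]
opening: 0.0003
gripper_force: 0.0
```

>>> {"name": "drive_tool", "arguments": {"rows": [{"grip": -1,"delta_pos": [-0.2,0,0],"roll": 0},{"grip": -1,"delta_pos": [-0.2,0,0],"roll": 0},{"grip": -1,"delta_pos": [-0.2,0,0],"roll": 0},{"grip": -1,"delta_pos": [-0.15,0,0],"roll": 0},{"grip": -1,"delta_pos": [0,0,0],"roll": 0}]}}

```text
t: 11.67
eef_pos: [0.6163, 0.0267, 0.1364]
tcp_rot: [-0.051, 3.141, -0.0]
wrist_force: [-0.2, 0.2, -0.2]
opening: 0.0004
gripper_force: 0.7
```

>>> {"name": "drive_tool", "arguments": {"rows": [{"grip": -1,"delta_pos": [0,0,0],"roll": 0},{"grip": -1,"delta_pos": [0,0,0],"roll": 0}]}}

```text
t: 11.83
eef_pos: [0.6157, 0.0266, 0.1367]
tcp_rot: [-0.051, 3.14, 0.0]
wrist_force: [0.8, -0.0, 0.2]
opening: 0.0006
gripper_force: 0.0
```

```bash
cat >> h.py <<'E'
def tabfit():
    q=img('wrist');h=cv2.cvtColor(q['img'],cv2.COLOR_RGB2HSV)
    m=cv2.inRange(h,(5,170,120),(18,255,255));m[:150]=0;m[:,:260]=0;m[:,400:]=0
    ys,xs=np.nonzero(m);print('orange rows',ys.min() if len(ys) else None,ys.max() if len(ys) else None,'cols',xs.min() if len(xs) else None,xs.max() if len(xs) else None,len(ys))
    for t in(50,55,60,65,70,75):
        a=np.radians(t);u=np.array([np.cos(a),0,np.sin(a)]);n=np.array([-np.sin(a),0,np.cos(a)])
        f=lambda L,k:px(q,np.array([.578,.0235,.046])+L*u+n*k+[0,L*u[0]*.033,0])[0]
        print(t,'root',f(.086,.005),'tip back',f(.124,-.005),'tip front',f(.124,.005))
E
python3 -c "
from h import *
tabfit();img('wrist','e')"
```

```text
orange rows 292 370 cols 319 320 81
50 root 304.0 tip back 387.0 tip front 380.0
55 root 296.0 tip back 380.0 tip front 371.0
60 root 286.0 tip back 370.0 tip front 358.0
65 root 275.0 tip back 357.0 tip front 342.0
70 root 262.0 tip back 341.0 tip front 322.0
75 root 248.0 tip back 321.0 tip front 300.0
```

View pics/e.png

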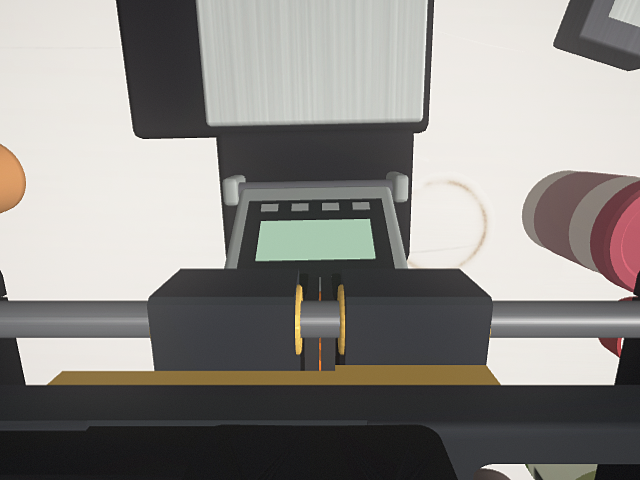

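>>> {"name": "drive_tool", "arguments": {"rows": [{"grip": -1,"delta_pos": [0.75,0,0],"roll": 0},{"grip": -1,"delta_pos": [0,0,-1],"roll": 0},{"grip": -1,"delta_pos": [0,0,-1],"roll": 0},{"grip": -1,"delta_pos": [-0.6,0,-1],"roll": 0},{"grip": -1,"delta_pos": [-0.6,0,0],"roll": 0}]}}

```text
t: 12.35
eef_pos: [0.6333, 0.027, 0.2614]
tcp_rot: [-0.051, 3.129, 0.005]
wrist_force: [1.4, 0.3, 2.1]
opening: 0.0008
gripper_force: 0.0
```

>>> {"name": "drive_tool", "arguments": {"rows": [{"grip": -1,"delta_pos": [0,0,0],"roll": 0},{"grip": -1,"delta_pos": [0,0,0],"roll": 0}]}}

```text
t: 12.52
eef_pos: [0.6312, 0.0271, 0.2522]
tcp_rot: [-0.051, 3.14, -0.001]
wrist_force: [0.4, -0.1, 0.2]
opening: 0.0005
gripper_force: 0.0
```

```bash
python3 -c "
from h import *
tabfit();go([.4347,-.0862,.06],np.radians(92))"
```

```text
orange rows 217 368 cols 304 331 1076
50 root 227.0 tip back 276.0 tip front 268.0
55 root 221.0 tip back 268.0 tip front 259.0
60 root 213.0 tip back 259.0 tip front 249.0
65 root 205.0 tip back 248.0 tip front 236.0
70 root 196.0 tip back 235.0 tip front 223.0
75 root 186.0 tip back 221.0 tip front 207.0
tcp [0.6304 0.0269 0.2518] tooly yaw 91.8 tilt 0.03 q7 1.6 t 12.57
units (tool axes now) [ 4.98 -2.67  4.8 ] roll -0.04
```

>>> {"name": "drive_tool", "arguments": {"rows": [{"grip": -1,"delta_pos": [0.84,-0.445,0],"roll": 0},{"grip": -1,"delta_pos": [0.84,-0.445,0],"roll": 0},{"grip": -1,"delta_pos": [0.84,-0.445,0],"roll": 0},{"grip": -1,"delta_pos": [0.84,-0.445,0],"roll": 0},{"grip": -1,"delta_pos": [0.84,-0.445,0],"roll": 0}]}}

```text
t: 12.98
eef_pos: [0.463, -0.0681, 0.2513]
tcp_rot: [0.052, -3.141, -0.001]
wrist_force: [0.1, -0.4, 1.2]
opening: 0.0003
gripper_force: 0.0
```

>>> {"name": "drive_tool", "arguments": {"rows": [{"grip": -1,"delta_pos": [0.82,-0.445,0],"roll": 0},{"grip": -1,"delta_pos": [0,0,1],"roll": 0},{"grip": -1,"delta_pos": [0,0,1],"roll": 0},{"grip": -1,"delta_pos": [0,0,1],"roll": 0},{"grip": -1,"delta_pos": [0,0,1],"roll": 0}]}}

```text
t: 13.4
eef_pos: [0.4323, -0.086, 0.0908]
tcp_rot: [-0.051, 3.139, 0.002]
wrist_force: [1.0, 1.3, 0.9]
opening: 0.0004
gripper_force: 0.0
```

>>> {"name": "drive_tool", "arguments": {"rows": [{"grip": -1,"delta_pos": [0,0,0.7],"roll": 0},{"grip": -1,"delta_pos": [0,0,0.4],"roll": 0},{"grip": -1,"delta_pos": [0,0,0],"roll": 0},{"grip": -1,"delta_pos": [0,0,0],"roll": 0},{"grip": -1,"delta_pos": [0,0,0.15],"roll": 0}]}}

```text
t: 13.82
eef_pos: [0.4345, -0.0862, 0.0438]
tcp_rot: [-0.051, 3.138, 0.001]
wrist_force: [1.3, -0.4, 1.5]
opening: 0.0008
gripper_force: 0.0
```

>>> {"name": "drive_tool", "arguments": {"rows": [{"grip": -1,"delta_pos": [0,0,0.15],"roll": 0},{"grip": -1,"delta_pos": [0,0,0.1],"roll": 0},{"grip": -1,"delta_pos": [0,0,0.1],"roll": 0},{"grip": -1,"delta_pos": [0,0,0],"roll": 0},{"grip": -1,"delta_pos": [0,0,0],"roll": 0}]}}

```text
t: 14.23
eef_pos: [0.4334, -0.0861, 0.0282]
tcp_rot: [-0.051, 3.141, 0.0]
wrist_force: [-0.3, 0.8, 1.2]
opening: 0.0005
gripper_force: 0.7
```

Just touching. I'll press 7 mm further, hold, then lift.

>>> {"name": "drive_tool", "arguments": {"rows": [{"grip": -1,"delta_pos": [0,0,0.06],"roll": 0},{"grip": -1,"delta_pos": [0,0,0.06],"roll": 0},{"grip": -1,"delta_pos": [0,0,0.03],"roll": 0},{"grip": -1,"delta_pos": [0,0,0.02],"roll": 0},{"grip": -1,"delta_pos": [0,0,0],"roll": 0}]}}

```text
t: 14.65
eef_pos: [0.4337, -0.0861, 0.0222]
tcp_rot: [-0.051, 3.141, 0.001]
wrist_force: [-6.5, 3.0, 19.5]
opening: 0.0002
gripper_force: 10.1
```

>>> {"name": "drive_tool", "arguments": {"rows": [{"grip": -1,"delta_pos": [0,0,0],"roll": 0},{"grip": -1,"delta_pos": [0,0,0],"roll": 0},{"grip": -1,"delta_pos": [0,0,0],"roll": 0}]}}

```text
t: 14.9
eef_pos: [0.4337, -0.0861, 0.0221]
tcp_rot: [-0.051, 3.141, 0.001]
wrist_force: [-6.3, 2.1, 19.8]
opening: 0.0008
gripper_force: 10.0
```

>>> {"name": "drive_tool", "arguments": {"rows": [{"grip": -1,"delta_pos": [0,0,-0.5],"roll": 0},{"grip": -1,"delta_pos": [0,0,-1],"roll": 0},{"grip": -1,"delta_pos": [0,0,-1],"roll": 0},{"grip": 1,"delta_pos": [0,0,-1],"roll": 0},{"grip": 1,"delta_pos": [0,0,-1],"roll": 0}]}}

```text
t: 15.32
eef_pos: [0.4327, -0.0865, 0.2031]
tcp_rot: [0.05, -3.141, -0.0]
wrist_force: [1.7, 0.3, -1.2]
opening: 0.0076
gripper_force: 0.0
```

>>> {"name": "drive_tool", "arguments": {"rows": [{"grip": 1,"delta_pos": [0,0,-1],"roll": 0},{"grip": 1,"delta_pos": [-0.3,0.95,0],"roll": 0},{"grip": 1,"delta_pos": [-0.3,0.95,0],"roll": 0},{"grip": 1,"delta_pos": [-0.3,0.95,0],"roll": 0},{"grip": 1,"delta_pos": [-0.3,0.95,0],"roll": 0}]}}

```text
t: 15.73
eef_pos: [0.4766, 0.069, 0.2414]
tcp_rot: [-0.05, 3.141, 0.001]
wrist_force: [1.2, -0.6, 1.2]
opening: 0.0391
gripper_force: 0.0
```

>>> {"name": "drive_tool", "arguments": {"rows": [{"grip": 1,"delta_pos": [-0.3,0.95,0],"roll": 0},{"grip": 1,"delta_pos": [-0.2,0.95,0],"roll": 0},{"grip": 1,"delta_pos": [0,0.95,0],"roll": 0},{"grip": 1,"delta_pos": [0,0.95,0],"roll": 0},{"grip": 1,"delta_pos": [0,0,0],"roll": 0}]}}

```text
t: 16.15
eef_pos: [0.4892, 0.2282, 0.2401]
tcp_rot: [0.066, -3.139, -0.003]
wrist_force: [-1.0, 0.8, -0.9]
opening: 0.0723
gripper_force: 0.0
```

```bash
python3 - <<'E'
from h import *
w=img('wrist','f');o=robot.get_obs();print(o['eef_pos'],o['tcp_rot'])
for n,z in dict(loaf_tin=0,sprinkle_tub=0,butter_tub=0).items():
  print(n,[(round(d['p'],2),[round(float(v)) for v in d['position']],onz(w,*d['position'],z).round(3)[:2]) for d in viewer.place_of('wrist',n)[:1]])
E
```

```text
[0.49013945 0.22407911 0.24020618] [ 6.16539440e-02 -3.13948227e+00  1.50708037e-04]
loaf_tin [(0.76, [118, 364], array([0.396, 0.269]))]
sprinkle_tub [(0.91, [300, 302], array([0.592, 0.214]))]
butter_tub [(0.92, [240, 468], array([0.515, 0.389]))]
```

View pics/f.png

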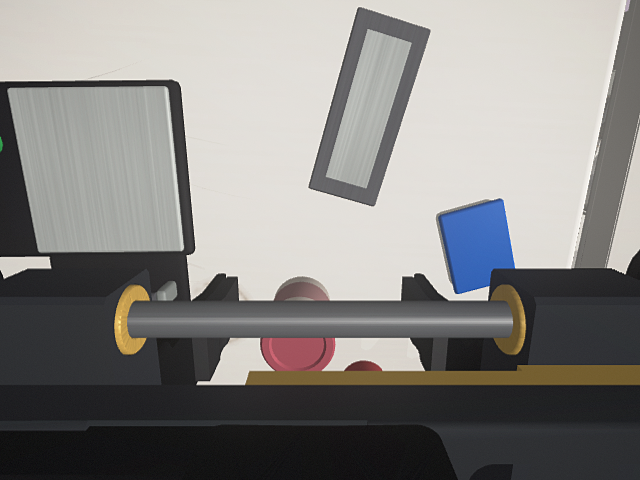

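The loaf tin has been knocked; its top corners are at (360,8), (430,30), (374,206) and (309,187). The butter lid corners are (437,212), (502,199) and (457,293).

```bash
cat >> h.py <<'E'
def rect(w,pts,z):
    P=np.array([onz(w,r,c,z)[:2] for c,r in pts]);e=[P[(i+1)%4]-P[i] for i in range(4)]
    c=P.mean(0);L=[np.linalg.norm(v) for v in e]
    i=0 if L[0]+L[2]>L[1]+L[3] else 1
    v=e[i]-e[i+2];a=np.degrees(np.arctan2(v[1],v[0]))
    a=(a+90)%180-90
    print('centre',c.round(4),'sides',np.round(L,3),'long yaw',a.round(1));return c,a
E
python3 - <<'E'
from h import *
w=img('wrist')
c,a=rect(w,[(360,8),(430,30),(374,206),(309,187)],.036)
go([*c,.012],np.radians(a+90))
A,B,D=[onz(w,r,cc,.03)[:2] for cc,r in((437,212),(502,199),(457,293))]
print(np.linalg.norm(A-B),np.linalg.norm(A-D),(B+D)/2,np.degrees(np.arctan2(*(D-A)[::-1])))
E
```

```text
centre [0.397  0.2586] sides [0.063 0.158 0.064 0.158] long yaw -14.2
tcp [0.4918 0.2182 0.2412] tooly yaw 91.7 tilt 0.02 q7 1.13 t 16.4
units (tool axes now) [2.34 1.08 5.73] roll 3.99
0.06314202795230828 0.08821576049359266 [0.52071669 0.37837756] 19.417501094976533
```

>>> {"name": "drive_tool", "arguments": {"rows": [{"grip": 1,"delta_pos": [0.78,0.36,0],"roll": 0},{"grip": 1,"delta_pos": [0.78,0.36,0],"roll": 0},{"grip": 1,"delta_pos": [0.78,0.36,0],"roll": 0},{"grip": 1,"delta_pos": [0,0,0.8],"roll": 1},{"grip": 1,"delta_pos": [0,0,0.8],"roll": 1}]}}

```text
t: 16.82
eef_pos: [0.3965, 0.2608, 0.1785]
tcp_rot: [0.171, 3.133, 0.007]
wrist_force: [1.0, -0.7, -0.9]
opening: 0.0872
gripper_force: 0.0
```

>>> {"name": "drive_tool", "arguments": {"rows": [{"grip": 1,"delta_pos": [0,0,0.8],"roll": 1},{"grip": 1,"delta_pos": [0,0,0.8],"roll": 1},{"grip": 1,"delta_pos": [0,0,0],"roll": 0},{"grip": 1,"delta_pos": [0,0,0],"roll": 0}]}}

```text
t: 17.15
eef_pos: [0.3963, 0.2585, 0.1131]
tcp_rot: [-0.386, -3.116, 0.003]
wrist_force: [0.0, -1.1, 1.6]
opening: 0.0873
gripper_force: 0.0
```

```bash
python3 - <<'E'
from h import *
w=img('wrist');go([.397,.2586,.012],np.radians(75.8))
print([(round(d['p'],2),onz(w,*d['position'],0).round(3)[:2]) for d in viewer.place_of('wrist','loaf_tin')[:1]])
w=img('top');print([(round(d['p'],2),onz(w,*d['position'],0).round(3)[:2]) for d in viewer.place_of('top','loaf_tin')[:1]])
E
```

```text
tcp [0.3972 0.2595 0.1147] tooly yaw 75.9 tilt 0.04 q7 0.67 t 17.2
units (tool axes now) [ 0.   -0.03  2.57] roll 0.03
[(0.63, array([0.393, 0.267]))]
[]
```

>>> {"name": "drive_tool", "arguments": {"rows": [{"grip": 1,"delta_pos": [0,-0.02,0.7],"roll": 0},{"grip": 1,"delta_pos": [0,0,0.7],"roll": 0},{"grip": 1,"delta_pos": [0,0,0.7],"roll": 0},{"grip": 1,"delta_pos": [0,0,0.4],"roll": 0},{"grip": 1,"delta_pos": [0,0,0],"roll": 0}]}}

```text
t: 17.77
eef_pos: [0.3953, 0.2584, 0.0116]
tcp_rot: [-0.385, -3.116, 0.004]
wrist_force: [0.3, 0.0, -0.4]
opening: 0.0874
gripper_force: 0.0
```

>>> {"name": "drive_tool", "arguments": {"rows": [{"grip": -1,"delta_pos": [0,0,0],"roll": 0},{"grip": -1,"delta_pos": [0,0,0],"roll": 0},{"grip": -1,"delta_pos": [0,0,0],"roll": 0},{"grip": -1,"delta_pos": [0,0,0],"roll": 0},{"grip": -1,"delta_pos": [0,0,0],"roll": 0}], "squeeze": 45}}

```text
t: 18.18
eef_pos: [0.3977, 0.261, 0.0151]
tcp_rot: [0.386, 3.115, 0.006]
wrist_force: [0.7, 3.7, 7.9]
opening: 0.0656
gripper_force: 45.0
```

>>> {"name": "drive_tool", "arguments": {"rows": [{"grip": -1,"delta_pos": [0,0,0],"roll": 0},{"grip": -1,"delta_pos": [0,0,-0.5],"roll": 0},{"grip": -1,"delta_pos": [0,0,-0.7],"roll": 0},{"grip": -1,"delta_pos": [0,0,-0.7],"roll": 0},{"grip": -1,"delta_pos": [0,0,0],"roll": 0}]}}

```text
t: 18.6
eef_pos: [0.3984, 0.2605, 0.0941]
tcp_rot: [0.387, 3.113, 0.008]
wrist_force: [1.6, 0.9, -2.7]
opening: 0.065
gripper_force: 45.0
```

```bash
python3 - <<'E'
from h import *
go([.4583,.0193,.045],np.radians(91.9));print(robot.get_obs()['wrist_force'],robot.get_obs()['wrist_torque'])
img('wrist','g')
E
```

```text
tcp [0.3984 0.2605 0.0941] tooly yaw 75.8 tilt 0.37 q7 0.67 t 18.6
units (tool axes now) [-2.92 -5.49  1.21] roll -4.02
[ 1.61377085  0.9456171  -2.70606058] [ 0.03766124 -0.15002647 -0.04518953]
```

View pics/g.png

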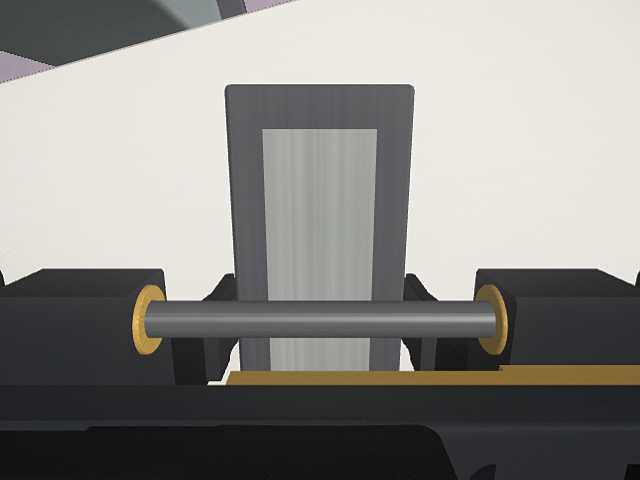

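The tin is held, with its near end at row 85.

```bash
python3 - <<'E'
from h import *
w=img('wrist');o=robot.get_obs();T=R.from_rotvec(o['tcp_rot']).as_matrix()
for c in(228,320,413):print((T.T@(onz(w,85,c,o['eef_pos'][2]+.0225)-o['eef_pos'])).round(4))
E
```

```text
[ 0.0843 -0.0301 -0.0226]
[ 0.0844  0.0014 -0.0226]
[ 0.0844  0.0332 -0.0225]
```

>>> {"name": "drive_tool", "arguments": {"rows": [{"grip": -1,"delta_pos": [-0.431,-0.779,0],"roll": 0},{"grip": -1,"delta_pos": [-0.431,-0.779,0],"roll": 0},{"grip": -1,"delta_pos": [-0.431,-0.779,0],"roll": 0},{"grip": -1,"delta_pos": [-0.431,-0.779,0],"roll": 0},{"grip": -1,"delta_pos": [-0.431,-0.779,0],"roll": 0}]}}

```text
t: 19.12
eef_pos: [0.4406, 0.0849, 0.0877]
tcp_rot: [-0.386, -3.115, 0.002]
wrist_force: [1.3, -0.0, -4.0]
opening: 0.0664
gripper_force: 4.5
```

>>> {"name": "drive_tool", "arguments": {"rows": [{"grip": -1,"delta_pos": [-0.431,-0.779,0],"roll": 0},{"grip": -1,"delta_pos": [-0.431,-0.779,0],"roll": 0},{"grip": -1,"delta_pos": [0,0,0],"roll": -1},{"grip": -1,"delta_pos": [0,0,0],"roll": -1},{"grip": -1,"delta_pos": [0,0,0],"roll": -1}]}}

```text
t: 19.53
eef_pos: [0.4587, 0.0172, 0.0876]
tcp_rot: [-0.056, -3.138, 0.002]
wrist_force: [-0.7, 1.3, -3.0]
opening: 0.0658
gripper_force: 45.0
```

>>> {"name": "drive_tool", "arguments": {"rows": [{"grip": -1,"delta_pos": [0,0,0],"roll": -1},{"grip": -1,"delta_pos": [0,0,0],"roll": 0},{"grip": -1,"delta_pos": [0,0,0.4],"roll": 0},{"grip": -1,"delta_pos": [0,0,0.3],"roll": 0},{"grip": -1,"delta_pos": [0,0,0],"roll": 0}]}}

```text
t: 19.95
eef_pos: [0.4576, 0.0179, 0.0584]
tcp_rot: [0.048, -3.136, 0.002]
wrist_force: [-1.0, -0.2, -4.1]
opening: 0.0653
gripper_force: 45.0
```

```bash
python3 - <<'E'
from h import *
go([.462,.0194,.042],np.radians(91.9));o=robot.get_obs();print(o['wrist_force'],o['opening'],o['gripper_force'])
w=img('wrist','g2');T=R.from_rotvec(o['tcp_rot']).as_matrix()
g=cv2.cvtColor(w['img'],cv2.COLOR_RGB2GRAY);print('edge col320 rows',[int(v) for v in np.argsort(-abs(np.diff(g[:250,240].astype(int))))[:5]])
E
```

```text
tcp [0.4576 0.0179 0.0584] tooly yaw 91.7 tilt 0.31 q7 1.52 t 19.95
units (tool axes now) [-0.11  0.04  0.41] roll -0.04
[-0.96738272 -0.20214146 -4.0764334 ] 0.06527137899432674 44.99465346336365
edge col320 rows [84, 83, 82, 86, 85]
```

>>> {"name": "drive_tool", "arguments": {"rows": [{"grip": -1,"delta_pos": [-0.11,0.04,0.1],"roll": 0},{"grip": -1,"delta_pos": [0,0,0.1],"roll": 0},{"grip": -1,"delta_pos": [0,0,0.1],"roll": 0},{"grip": -1,"delta_pos": [0,0,0.05],"roll": 0},{"grip": -1,"delta_pos": [0,0,0],"roll": 0}]}}

```text
t: 20.42
eef_pos: [0.464, 0.0199, 0.0469]
tcp_rot: [0.051, -3.14, 0.0]
wrist_force: [-0.7, 0.5, -3.9]
opening: 0.0657
gripper_force: 45.0
```

>>> {"name": "drive_tool", "arguments": {"rows": [{"grip": -1,"delta_pos": [0,0,0.04],"roll": 0},{"grip": -1,"delta_pos": [0,0,0],"roll": 0},{"grip": -1,"delta_pos": [0,0,0],"roll": 0}]}}

```text
t: 20.67
eef_pos: [0.4644, 0.02, 0.0458]
tcp_rot: [-0.051, 3.141, 0.0]
wrist_force: [0.7, -0.8, -2.8]
opening: 0.0656
gripper_force: 45.0
```

>>> {"name": "drive_tool", "arguments": {"rows": [{"grip": -1,"delta_pos": [0.05,-0.015,0.04],"roll": 0},{"grip": -1,"delta_pos": [0,0,0.04],"roll": 0},{"grip": -1,"delta_pos": [0,0,0.03],"roll": 0},{"grip": -1,"delta_pos": [0,0,0],"roll": 0},{"grip": -1,"delta_pos": [0,0,0],"roll": 0}]}}

```text
t: 21.08
eef_pos: [0.4631, 0.019, 0.0435]
tcp_rot: [-0.048, 3.14, 0.002]
wrist_force: [-11.7, -3.3, 29.7]
opening: 0.0654
gripper_force: 45.0
```

>>> {"name": "drive_tool", "arguments": {"rows": [{"grip": -1,"delta_pos": [0,0,-0.03],"roll": 0},{"grip": 1,"delta_pos": [0,0,0],"roll": 0},{"grip": 1,"delta_pos": [0,0,0],"roll": 0},{"grip": 1,"delta_pos": [0,0,0],"roll": 0},{"grip": 1,"delta_pos": [0,0,0],"roll": 0}]}}

```text
t: 21.5
eef_pos: [0.4623, 0.0194, 0.0424]
tcp_rot: [0.051, -3.141, -0.0]
wrist_force: [-0.2, -0.1, -0.4]
opening: 0.0829
gripper_force: 0.0
```

>>> {"name": "drive_tool", "arguments": {"rows": [{"grip": 1,"delta_pos": [0,0,-0.5],"roll": 0},{"grip": 1,"delta_pos": [0,0,-1],"roll": 0},{"grip": 1,"delta_pos": [0,0,-1],"roll": 0},{"grip": 1,"delta_pos": [0,0,-1],"roll": 0},{"grip": 1,"delta_pos": [0,0,-1],"roll": 0}]}}

```text
t: 21.92
eef_pos: [0.4619, 0.0191, 0.2244]
tcp_rot: [0.051, -3.141, -0.0]
wrist_force: [1.0, 0.6, -0.6]
opening: 0.0869
gripper_force: 0.0
```

>>> {"name": "drive_tool", "arguments": {"rows": [{"grip": 1,"delta_pos": [-0.5,0,-0.5],"roll": 0},{"grip": 1,"delta_pos": [-1,0,0],"roll": 0},{"grip": 1,"delta_pos": [-0.5,0,0],"roll": 0},{"grip": 1,"delta_pos": [0,0,0],"roll": 0},{"grip": 1,"delta_pos": [0,0,0],"roll": 0}]}}

```text
t: 22.33
eef_pos: [0.5425, 0.0218, 0.2416]
tcp_rot: [0.051, -3.14, 0.002]
wrist_force: [-0.0, 0.3, -0.3]
opening: 0.0871
gripper_force: 0.0
```

```bash
python3 - <<'E'
from h import *
w=img('wrist','i');o=robot.get_obs();print(o['eef_pos'],o['opening'])
E
```

```text
[0.5418711  0.02175159 0.24179319] 0.08725538481627297
```

View pics/i.png

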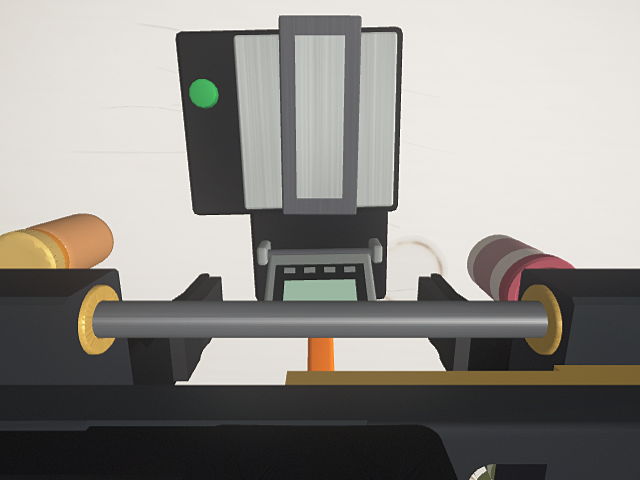

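The tin is on the plate with its corners at (279,16), (361,16), (356,214) and (283,214). The plate corners are (234,35), (397,32), (394,209) and (243,210).

```bash
python3 - <<'E'
from h import *
w=img('wrist')
rect(w,[(279,16),(361,16),(356,214),(283,214)],.064)
rect(w,[(234,35),(397,32),(394,209),(243,210)],.028)
t=img('top');
for n in('choc_box','honey_jar','butter_tub','sprinkle_tub'):print(n,[(round(d['p'],2),onz(t,*d['position'],0).round(3)[:2]) for d in viewer.place_of('top',n)[:1]])
go([.60,-.38,.26],np.radians(91.9))
E
```

```text
centre [0.457  0.0193] sides [0.065 0.158 0.065 0.158] long yaw 1.7
centre [0.4597 0.017 ] sides [0.144 0.157 0.148 0.156] long yaw 2.8
choc_box [(0.96, array([ 0.498, -0.395]))]
honey_jar [(0.59, array([ 0.58 , -0.216]))]
butter_tub [(0.61, array([0.513, 0.386]))]
sprinkle_tub [(0.71, array([0.59 , 0.208]))]
tcp [0.5419 0.0219 0.2427] tooly yaw 91.9 tilt 0.04 q7 1.53 t 22.68
units (tool axes now) [ -1.12 -10.09  -0.44] roll -0.01
```

>>> {"name": "drive_tool", "arguments": {"rows": [{"grip": 1,"delta_pos": [-0.09,-0.93,0],"roll": 0},{"grip": 1,"delta_pos": [-0.09,-0.93,0],"roll": 0},{"grip": 1,"delta_pos": [-0.09,-0.93,0],"roll": 0},{"grip": 1,"delta_pos": [-0.09,-0.93,0],"roll": 0},{"grip": 1,"delta_pos": [-0.09,-0.93,0],"roll": 0}]}}

```text
t: 23.1
eef_pos: [0.5662, -0.165, 0.2429]
tcp_rot: [-0.052, 3.14, 0.001]
wrist_force: [-0.7, 0.8, -0.8]
opening: 0.087
gripper_force: 0.0
```

>>> {"name": "drive_tool", "arguments": {"rows": [{"grip": 1,"delta_pos": [-0.09,-0.93,0],"roll": 0},{"grip": 1,"delta_pos": [-0.09,-0.93,0],"roll": 0},{"grip": 1,"delta_pos": [-0.09,-0.93,0],"roll": 0},{"grip": 1,"delta_pos": [-0.09,-0.93,0],"roll": 0},{"grip": 1,"delta_pos": [-0.09,-0.93,0],"roll": 0}]}}

```text
t: 23.52
eef_pos: [0.5904, -0.3501, 0.2426]
tcp_rot: [-0.052, 3.141, 0.001]
wrist_force: [1.0, -0.0, -0.1]
opening: 0.087
gripper_force: 0.0
```

>>> {"name": "drive_tool", "arguments": {"rows": [{"grip": 1,"delta_pos": [-0.09,-0.93,0],"roll": 0},{"grip": 1,"delta_pos": [0,0,0],"roll": 0},{"grip": 1,"delta_pos": [0,0,0],"roll": 0}]}}

```text
t: 23.77
eef_pos: [0.5937, -0.3886, 0.2416]
tcp_rot: [0.044, -3.14, 0.001]
wrist_force: [-0.5, -0.1, -0.2]
opening: 0.0869
gripper_force: 0.0
```

```bash
cat >> h.py <<'E'
def seg(w,seed,z,tol=14):
    """flood fill from the seed (col,row), fit a rectangle on plane z"""
    im=cv2.GaussianBlur(w['img'],(3,3),0);m=np.zeros((482,642),np.uint8)
    cv2.floodFill(im.copy(),m,seed,0,(tol,)*3,(tol,)*3,4|cv2.FLOODFILL_MASK_ONLY|(255<<8))
    m=cv2.morphologyEx(m[1:-1,1:-1],cv2.MORPH_OPEN,np.ones((3,3)))
    return m
E
python3 - <<'E'
from h import *
w=img('wrist','j');o=robot.get_obs();print(o['eef_pos'],[(round(d['p'],2),d['position'],onz(w,*d['position'],0).round(3)[:2]) for d in viewer.place_of('wrist','choc_box')[:1]])
E
```

```text
[ 0.59471191 -0.38641904  0.24201797] [(0.81, [114.6, 307.1], array([ 0.5  , -0.403]))]
```

View pics/j.png

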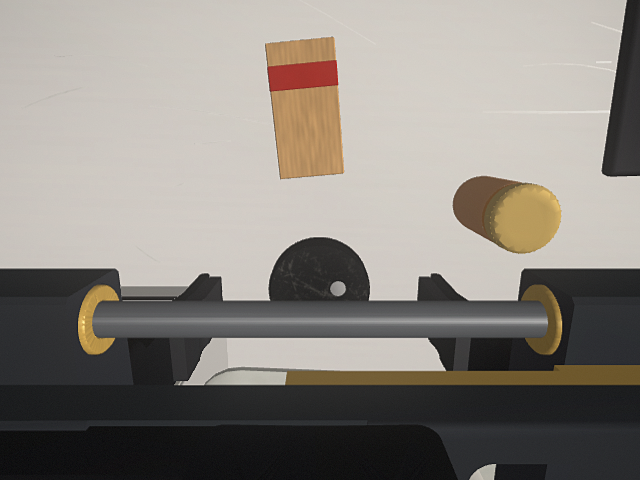

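The choc box corners are (265,43), (334,38), (344,173) and (281,179). The honey lid centre is at about (527,218).

```bash
python3 - <<'E'
from h import *
w=img('wrist')
c,a=rect(w,[(265,43),(334,38),(344,173),(281,179)],.028)
go([*c,.009],np.radians(a+90))
print('honey',onz(w,218,527,.1))
E
```

```text
centre [ 0.5005 -0.4   ] sides [0.061 0.118 0.061 0.12 ] long yaw 7.2
tcp [ 0.5957 -0.3844  0.2427] tooly yaw 91.9 tilt 0.07 q7 2.31 t 23.92
units (tool axes now) [ 2.4  -0.32  5.84] roll -1.31
honey [ 0.58147672 -0.21939291  0.1       ]
```

>>> {"name": "drive_tool", "arguments": {"rows": [{"grip": 1,"delta_pos": [0.8,-0.107,0],"roll": 0},{"grip": 1,"delta_pos": [0.8,-0.107,0],"roll": 0},{"grip": 1,"delta_pos": [0.8,-0.107,0],"roll": 0},{"grip": 1,"delta_pos": [0,0,0.8],"roll": -0.65},{"grip": 1,"delta_pos": [0,0,0.8],"roll": -0.65}]}}

```text
t: 24.33
eef_pos: [0.4996, -0.402, 0.1809]
tcp_rot: [-0.195, 3.13, -0.003]
wrist_force: [1.5, -0.0, -1.2]
opening: 0.0871
gripper_force: 0.0
```

>>> {"name": "drive_tool", "arguments": {"rows": [{"grip": 1,"delta_pos": [0,0,0.8],"roll": 0},{"grip": 1,"delta_pos": [0,0,0.8],"roll": 0},{"grip": 1,"delta_pos": [0,0,0.8],"roll": 0},{"grip": 1,"delta_pos": [0,0,0],"roll": 0},{"grip": 1,"delta_pos": [0,0,0],"roll": 0}]}}

```text
t: 24.75
eef_pos: [0.4998, -0.3999, 0.0823]
tcp_rot: [0.196, -3.134, -0.003]
wrist_force: [0.4, 0.9, 0.5]
opening: 0.087
gripper_force: 0.0
```

```bash
python3 - <<'E'
from h import *
go([.5005,-.4,.007],np.radians(97.2))
E
```

```text
tcp [ 0.4998 -0.3999  0.0823] tooly yaw 97.2 tilt 0.13 q7 2.53 t 24.75
units (tool axes now) [-0.02 -0.01  1.88] roll -0.01
```

>>> {"name": "drive_tool", "arguments": {"rows": [{"grip": 1,"delta_pos": [0,0,0.7],"roll": 0},{"grip": 1,"delta_pos": [0,0,0.6],"roll": 0},{"grip": 1,"delta_pos": [0,0,0.4],"roll": 0},{"grip": 1,"delta_pos": [0,0,0.15],"roll": 0},{"grip": 1,"delta_pos": [0,0,0],"roll": 0}]}}

```text
t: 25.17
eef_pos: [0.5004, -0.4016, 0.0096]
tcp_rot: [-0.195, 3.135, -0.0]
wrist_force: [0.0, 0.3, 0.2]
opening: 0.0868
gripper_force: 0.0
```

>>> {"name": "drive_tool", "arguments": {"rows": [{"grip": -1,"delta_pos": [0,0,0],"roll": 0},{"grip": -1,"delta_pos": [0,0,0],"roll": 0},{"grip": -1,"delta_pos": [0,0,0],"roll": 0},{"grip": -1,"delta_pos": [0,0,0],"roll": 0},{"grip": -1,"delta_pos": [0,0,0],"roll": 0}], "squeeze": 30}}

```text
t: 25.58
eef_pos: [0.5002, -0.4025, 0.0095]
tcp_rot: [-0.193, 3.134, -0.002]
wrist_force: [-0.3, 3.6, 4.2]
opening: 0.0621
gripper_force: 30.2
```

>>> {"name": "drive_tool", "arguments": {"rows": [{"grip": -1,"delta_pos": [0,0,0],"roll": 0},{"grip": -1,"delta_pos": [0,0,-0.5],"roll": 0},{"grip": -1,"delta_pos": [0,0,-1],"roll": 0},{"grip": -1,"delta_pos": [0,0,-1],"roll": 0},{"grip": -1,"delta_pos": [0,0,-1],"roll": 0}]}}

```text
t: 26.0
eef_pos: [0.4988, -0.4011, 0.1492]
tcp_rot: [0.193, -3.134, -0.002]
wrist_force: [0.6, -0.7, -2.7]
opening: 0.0618
gripper_force: 30.0
```

>>> {"name": "drive_tool", "arguments": {"rows": [{"grip": -1,"delta_pos": [0,0,-0.5],"roll": 0},{"grip": -1,"delta_pos": [0,0,0],"roll": 0},{"grip": -1,"delta_pos": [0,0,0],"roll": 0}]}}

```text
t: 26.25
eef_pos: [0.4998, -0.4016, 0.1688]
tcp_rot: [-0.194, 3.135, 0.0]
wrist_force: [0.1, 0.1, -3.9]
opening: 0.0613
gripper_force: 30.0
```

```bash
cat >> h.py <<'E'
def held(col,lo,hi,ztop):
    """row of the strongest edge in a column, as tool coordinates on a plane ztop above the TCP"""
    w=img('wrist');o=robot.get_obs();T=R.from_rotvec(o['tcp_rot']).as_matrix()
    g=cv2.GaussianBlur(w['img'],(3,3),0).astype(int)
    for c in col:
        d=np.abs(g[lo+2:hi,c]-g[lo:hi-2,c]).sum(1);r=lo+1+int(d.argmax())
        print('col',c,'edge row',r,(T.T@(onz(w,r,c,o['eef_pos'][2]+ztop)-o['eef_pos'])).round(4)[:2])
    return w
E
python3 - <<'E'
from h import *
w=held([260,290,320,350,380],20,265,.021)
cv2.imwrite('pics/k.png',w['img'][:,:,::-1])
go([.4575,.0192,.13],np.radians(91.8))
E
```

```text
col 260 edge row 151 [ 0.0626 -0.022 ]
col 290 edge row 151 [ 0.0626 -0.0112]
col 320 edge row 151 [ 0.0626 -0.0005]
col 350 edge row 151 [0.0626 0.0103]
col 380 edge row 151 [0.0626 0.0211]
tcp [ 0.4992 -0.401   0.1671] tooly yaw 97.1 tilt 0.12 q7 2.48 t 26.3
units (tool axes now) [-0.26 10.55  0.94] roll 1.32
```

>>> {"name": "drive_tool", "arguments": {"rows": [{"grip": -1,"delta_pos": [-0.031,0.959,0],"roll": 0},{"grip": -1,"delta_pos": [-0.031,0.959,0],"roll": 0},{"grip": -1,"delta_pos": [-0.031,0.959,0],"roll": 0},{"grip": -1,"delta_pos": [-0.031,0.959,0],"roll": 0},{"grip": -1,"delta_pos": [-0.031,0.959,0],"roll": 0}]}}

```text
t: 26.72
eef_pos: [0.4805, -0.2082, 0.1661]
tcp_rot: [0.194, -3.132, -0.002]
wrist_force: [1.9, 0.4, -2.3]
opening: 0.0621
gripper_force: 30.0
```

>>> {"name": "drive_tool", "arguments": {"rows": [{"grip": -1,"delta_pos": [-0.031,0.959,0],"roll": 0},{"grip": -1,"delta_pos": [-0.031,0.959,0],"roll": 0},{"grip": -1,"delta_pos": [-0.031,0.959,0],"roll": 0},{"grip": -1,"delta_pos": [-0.031,0.959,0],"roll": 0},{"grip": -1,"delta_pos": [-0.031,0.959,0],"roll": 0}]}}

```text
t: 27.13
eef_pos: [0.4629, -0.0176, 0.1666]
tcp_rot: [0.194, -3.132, 0.0]
wrist_force: [1.7, 0.8, -3.2]
opening: 0.0621
gripper_force: 30.0
```

>>> {"name": "drive_tool", "arguments": {"rows": [{"grip": -1,"delta_pos": [-0.031,0.959,0],"roll": 0.66},{"grip": -1,"delta_pos": [0,0,0.5],"roll": 0.66},{"grip": -1,"delta_pos": [0,0,0.5],"roll": 0},{"grip": -1,"delta_pos": [0,0,0.5],"roll": 0},{"grip": -1,"delta_pos": [0,0,0],"roll": 0}]}}

```text
t: 27.55
eef_pos: [0.4574, 0.0185, 0.1034]
tcp_rot: [0.05, -3.132, 0.003]
wrist_force: [-1.1, 1.0, -2.9]
opening: 0.0618
gripper_force: 30.0
```

>>> {"name": "drive_tool", "arguments": {"rows": [{"grip": -1,"delta_pos": [0,0,0],"roll": 0},{"grip": -1,"delta_pos": [0,0,0],"roll": 0}]}}

```text
t: 27.72
eef_pos: [0.4612, 0.0186, 0.1086]
tcp_rot: [0.048, -3.14, 0.0]
wrist_force: [0.4, 0.1, -3.4]
opening: 0.0621
gripper_force: 30.0
```

```bash
python3 - <<'E'
from h import *
w=held([290,320,350],20,265,.0185)
go([.4605,.0193,.0735],np.radians(91.8))
E
```

```text
col 290 edge row 107 [ 0.0786 -0.0103]
col 320 edge row 107 [0.0786 0.0002]
col 350 edge row 107 [0.0786 0.0107]
tcp [0.4617 0.0186 0.1091] tooly yaw 91.8 tilt 0.03 q7 1.49 t 27.77
units (tool axes now) [0.03 0.02 0.89] roll -0.01
```

>>> {"name": "drive_tool", "arguments": {"rows": [{"grip": -1,"delta_pos": [0.03,0.02,0.3],"roll": 0},{"grip": -1,"delta_pos": [0,0,0.3],"roll": 0},{"grip": -1,"delta_pos": [0,0,0.15],"roll": 0},{"grip": -1,"delta_pos": [0,0,0],"roll": 0},{"grip": -1,"delta_pos": [0,0,0],"roll": 0}]}}

```text
t: 28.18
eef_pos: [0.4604, 0.0194, 0.0791]
tcp_rot: [-0.049, 3.141, 0.0]
wrist_force: [0.4, -0.2, -2.1]
opening: 0.0618
gripper_force: 30.0
```

>>> {"name": "drive_tool", "arguments": {"rows": [{"grip": -1,"delta_pos": [0,0,0.05],"roll": 0},{"grip": -1,"delta_pos": [0,0,0.05],"roll": 0},{"grip": -1,"delta_pos": [0,0,0.03],"roll": 0},{"grip": -1,"delta_pos": [0,0,0],"roll": 0},{"grip": -1,"delta_pos": [0,0,0],"roll": 0}]}}

```text
t: 28.6
eef_pos: [0.4603, 0.0195, 0.0734]
tcp_rot: [-0.049, 3.141, 0.0]
wrist_force: [0.4, 0.5, -3.2]
opening: 0.0617
gripper_force: 30.0
```

>>> {"name": "drive_tool", "arguments": {"rows": [{"grip": -1,"delta_pos": [0,0,0.03],"roll": 0},{"grip": -1,"delta_pos": [0,0,0.03],"roll": 0},{"grip": -1,"delta_pos": [0,0,0],"roll": 0}]}}

```text
t: 28.85
eef_pos: [0.4604, 0.0195, 0.0732]
tcp_rot: [-0.049, 3.141, 0.001]
wrist_force: [-14.4, -1.6, 30.6]
opening: 0.0617
gripper_force: 30.0
```

>>> {"name": "drive_tool", "arguments": {"rows": [{"grip": -1,"delta_pos": [0,0,-0.05],"roll": 0},{"grip": 1,"delta_pos": [0,0,0],"roll": 0},{"grip": 1,"delta_pos": [0,0,0],"roll": 0},{"grip": 1,"delta_pos": [0,0,0],"roll": 0},{"grip": 1,"delta_pos": [0,0,0],"roll": 0}]}}

```text
t: 29.27
eef_pos: [0.4601, 0.0195, 0.0728]
tcp_rot: [0.049, -3.141, 0.0]
wrist_force: [-0.2, 0.3, 0.5]
opening: 0.0805
gripper_force: 0.0
```

>>> {"name": "drive_tool", "arguments": {"rows": [{"grip": 1,"delta_pos": [0,0,-0.4],"roll": 0},{"grip": 1,"delta_pos": [0,0,-1],"roll": 0},{"grip": 1,"delta_pos": [0,0,-1],"roll": 0},{"grip": 1,"delta_pos": [0,0,-1],"roll": 0},{"grip": 1,"delta_pos": [0,0,-0.8],"roll": 0}]}}

```text
t: 29.68
eef_pos: [0.4603, 0.0193, 0.2438]
tcp_rot: [-0.048, 3.139, 0.001]
wrist_force: [1.6, 1.1, 0.1]
opening: 0.0869
gripper_force: 0.0
```

>>> {"name": "drive_tool", "arguments": {"rows": [{"grip": 1,"delta_pos": [-0.9,0,0],"roll": 0},{"grip": 1,"delta_pos": [-0.9,0,0],"roll": 0},{"grip": 1,"delta_pos": [-0.2,0,0],"roll": 0},{"grip": 1,"delta_pos": [0,0,0],"roll": 0},{"grip": 1,"delta_pos": [0,0,0],"roll": 0}]}}

```text
t: 30.1
eef_pos: [0.5397, 0.0218, 0.2401]
tcp_rot: [0.048, -3.14, 0.001]
wrist_force: [-0.2, -0.6, 0.0]
opening: 0.087
gripper_force: 0.0
```

```bash
python3 - <<'E'
from h import *
w=img('wrist','l');o=robot.get_obs();print(o['eef_pos'],o['opening'])
E
```

```text
[0.53930494 0.02173324 0.24036685] 0.08696431680769329
```

View pics/l.png

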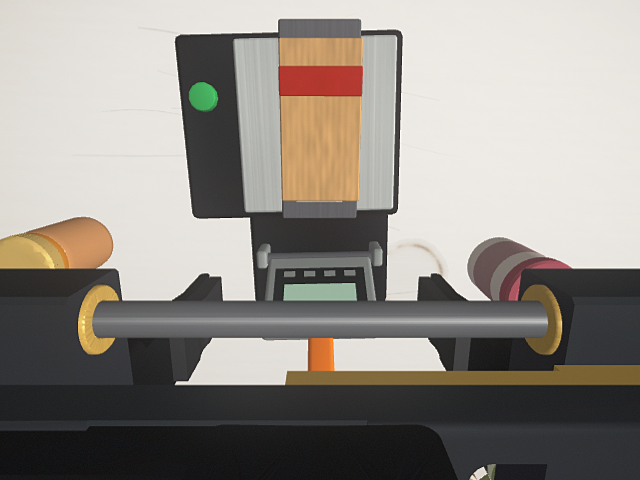

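The box sits centred on the tin, with corners at (278,38), (362,38), (360,201) and (282,201).

```bash
python3 - <<'E'
from h import *
w=img('wrist');rect(w,[(278,38),(362,38),(360,201),(282,201)],.092)
rect(w,[(278,19),(361,19),(356,217),(283,217)],.064)
go([.60,.37,.24])
E
```

```text
centre [0.4581 0.0202] sides [0.061 0.12  0.063 0.12 ] long yaw 2.2
centre [0.4569 0.0194] sides [0.065 0.158 0.065 0.158] long yaw 1.8
tcp [0.5392 0.0217 0.2407] tooly yaw 91.8 tilt 0.05 q7 1.52 t 30.2
units (tool axes now) [-1.79  8.66  0.02] roll 0
```

>>> {"name": "drive_tool", "arguments": {"rows": [{"grip": 1,"delta_pos": [-0.2,0.96,0],"roll": 0},{"grip": 1,"delta_pos": [-0.2,0.96,0],"roll": 0},{"grip": 1,"delta_pos": [-0.2,0.96,0],"roll": 0},{"grip": 1,"delta_pos": [-0.2,0.96,0],"roll": 0},{"grip": 1,"delta_pos": [-0.2,0.96,0],"roll": 0}]}}

```text
t: 30.62
eef_pos: [0.5734, 0.2167, 0.2416]
tcp_rot: [-0.048, 3.141, 0.001]
wrist_force: [0.5, -0.2, 0.9]
opening: 0.087
gripper_force: 0.0
```

>>> {"name": "drive_tool", "arguments": {"rows": [{"grip": 1,"delta_pos": [-0.2,0.96,0],"roll": 0},{"grip": 1,"delta_pos": [-0.2,0.96,0],"roll": 0},{"grip": 1,"delta_pos": [-0.2,0.96,0],"roll": 0},{"grip": 1,"delta_pos": [-0.2,0.96,0],"roll": 0},{"grip": 1,"delta_pos": [0,0,0],"roll": 0}]}}

```text
t: 31.03
eef_pos: [0.5979, 0.3785, 0.239]
tcp_rot: [0.063, -3.137, -0.005]
wrist_force: [-0.7, 1.9, -1.0]
opening: 0.0873
gripper_force: 0.0
```

>>> {"name": "drive_tool", "arguments": {"rows": [{"grip": 1,"delta_pos": [0,0,0],"roll": 0},{"grip": 1,"delta_pos": [0,0,0],"roll": 0}]}}

```text
t: 31.2
eef_pos: [0.601, 0.3689, 0.2411]
tcp_rot: [-0.049, 3.141, -0.001]
wrist_force: [0.2, -0.2, 0.9]
opening: 0.0868
gripper_force: 0.0
```

```bash
cat >> h.py <<'E'
def hsvrect(w,lo,hi,z):
    h=cv2.cvtColor(w['img'],cv2.COLOR_RGB2HSV);m=cv2.inRange(h,lo,hi);m[265:]=0
    c=max(cv2.findContours(m,0,1)[0],key=cv2.contourArea)
    P=np.array([onz(w,y,x,z)[:2] for x,y in c[:,0]],np.float32)
    (cx,cy),(a,b),t=cv2.minAreaRect(P*1000);v=cv2.boxPoints(((cx,cy),(a,b),t))
    e=max(v[1]-v[0],v[2]-v[1],key=np.linalg.norm);yaw=np.degrees(np.arctan2(e[1],e[0]));yaw=(yaw+90)%180-90
    print('bbox px',cv2.boundingRect(c),'centre',round(cx/1e3,4),round(cy/1e3,4),'size',round(a,1),round(b,1),'long yaw',yaw.round(1));return (cx/1e3,cy/1e3),yaw
E
python3 - <<'E'
from h import *
w=img('wrist','m');c,a=hsvrect(w,(100,120,60),(125,255,255),.03)
go([*c,.009],np.radians(a+90))
E
```

```text
bbox px (299, 68, 89, 110) centre 0.5167 0.3887 size 84.6 62.7 long yaw 18.4
tcp [0.6014 0.3682 0.2415] tooly yaw 91.7 tilt 0.04 q7 1.04 t 31.25
units (tool axes now) [2.1  0.58 5.81] roll -4.17
```

>>> {"name": "drive_tool", "arguments": {"rows": [{"grip": 1,"delta_pos": [0.7,0.193,0],"roll": 0},{"grip": 1,"delta_pos": [0.7,0.193,0],"roll": 0},{"grip": 1,"delta_pos": [0.7,0.193,0],"roll": 0},{"grip": 1,"delta_pos": [0,0,0.8],"roll": -1},{"grip": 1,"delta_pos": [0,0,0.8],"roll": -1}]}}

```text
t: 31.67
eef_pos: [0.5163, 0.3907, 0.1797]
tcp_rot: [-0.273, 3.125, 0.007]
wrist_force: [0.5, 0.1, -0.1]
opening: 0.0872
gripper_force: 0.0
```

>>> {"name": "drive_tool", "arguments": {"rows": [{"grip": 1,"delta_pos": [0,0,0.8],"roll": -1},{"grip": 1,"delta_pos": [0,0,0.8],"roll": -1},{"grip": 1,"delta_pos": [0,0,0.8],"roll": -0.17},{"grip": 1,"delta_pos": [0,0,0],"roll": 0},{"grip": 1,"delta_pos": [0,0,0],"roll": 0}]}}

```text
t: 32.08
eef_pos: [0.5164, 0.3884, 0.0809]
tcp_rot: [0.5, -3.1, 0.002]
wrist_force: [-0.2, 0.3, 0.8]
opening: 0.0869
gripper_force: 0.0
```

```bash
python3 - <<'E'
from h import *
go([.5167,.3887,.008],np.radians(108.4))
E
```

```text
tcp [0.5164 0.3884 0.0809] tooly yaw 108.3 tilt 0.13 q7 1.22 t 32.08
units (tool axes now) [-0.01  0.01  1.82] roll -0.02
```

>>> {"name": "drive_tool", "arguments": {"rows": [{"grip": 1,"delta_pos": [0,0,0.7],"roll": 0},{"grip": 1,"delta_pos": [0,0,0.6],"roll": 0},{"grip": 1,"delta_pos": [0,0,0.4],"roll": 0},{"grip": 1,"delta_pos": [0,0,0.1],"roll": 0},{"grip": 1,"delta_pos": [0,0,0],"roll": 0}]}}

```text
t: 32.5
eef_pos: [0.5174, 0.3902, 0.0105]
tcp_rot: [-0.502, 3.1, 0.001]
wrist_force: [0.1, -0.3, 0.4]
opening: 0.0874
gripper_force: 0.0
```

>>> {"name": "drive_tool", "arguments": {"rows": [{"grip": -1,"delta_pos": [0,0,0],"roll": 0},{"grip": -1,"delta_pos": [0,0,0],"roll": 0},{"grip": -1,"delta_pos": [0,0,0],"roll": 0},{"grip": -1,"delta_pos": [0,0,0],"roll": 0},{"grip": -1,"delta_pos": [0,0,0],"roll": 0}], "squeeze": 30}}

```text
t: 32.92
eef_pos: [0.5173, 0.3901, 0.0099]
tcp_rot: [-0.503, 3.1, 0.0]
wrist_force: [-0.8, -2.4, 6.0]
opening: 0.0634
gripper_force: 30.0
```

>>> {"name": "drive_tool", "arguments": {"rows": [{"grip": -1,"delta_pos": [0,0,0],"roll": 0},{"grip": -1,"delta_pos": [0,0,-0.5],"roll": 0},{"grip": -1,"delta_pos": [0,0,-1],"roll": 0},{"grip": -1,"delta_pos": [0,0,-1],"roll": 0},{"grip": -1,"delta_pos": [0,0,-1],"roll": 0}]}}

```text
t: 33.33
eef_pos: [0.5159, 0.3897, 0.15]
tcp_rot: [0.504, -3.099, 0.001]
wrist_force: [-0.1, 1.2, -2.3]
opening: 0.0635
gripper_force: 30.0
```

>>> {"name": "drive_tool", "arguments": {"rows": [{"grip": -1,"delta_pos": [0,0,-0.8],"roll": 0},{"grip": -1,"delta_pos": [0,0,-0.5],"roll": 0},{"grip": -1,"delta_pos": [0,0,0],"roll": 0},{"grip": -1,"delta_pos": [0,0,0],"roll": 0}]}}

```text
t: 33.67
eef_pos: [0.5168, 0.3904, 0.2015]
tcp_rot: [-0.504, 3.1, 0.002]
wrist_force: [0.0, 0.2, -3.1]
opening: 0.0634
gripper_force: 30.0
```

```bash
python3 - <<'E'
from h import *
w=held([280,300,320,340,360],150,262,.0205)
go([.4595,.0200,.13],np.radians(91.9))
E
```

```text
col 280 edge row 201 [ 0.0443 -0.0146]
col 300 edge row 201 [ 0.0443 -0.0071]
col 320 edge row 201 [0.0443 0.0003]
col 340 edge row 201 [0.0443 0.0078]
col 360 edge row 201 [0.0443 0.0152]
tcp [0.5162 0.39   0.1998] tooly yaw 108.5 tilt 0.07 q7 1.21 t 33.72
units (tool axes now) [ 4.27 -8.32  1.75] roll 4.14
```

>>> {"name": "drive_tool", "arguments": {"rows": [{"grip": -1,"delta_pos": [0.429,-0.832,0],"roll": 0},{"grip": -1,"delta_pos": [0.429,-0.832,0],"roll": 0},{"grip": -1,"delta_pos": [0.429,-0.832,0],"roll": 0},{"grip": -1,"delta_pos": [0.429,-0.832,0],"roll": 0},{"grip": -1,"delta_pos": [0.429,-0.832,0],"roll": 0}]}}

```text
t: 34.13
eef_pos: [0.4863, 0.203, 0.1986]
tcp_rot: [0.504, -3.097, 0.002]
wrist_force: [0.3, -0.6, -2.3]
opening: 0.0633
gripper_force: 30.0
```

>>> {"name": "drive_tool", "arguments": {"rows": [{"grip": -1,"delta_pos": [0.429,-0.832,0],"roll": 0},{"grip": -1,"delta_pos": [0.429,-0.832,0],"roll": 0},{"grip": -1,"delta_pos": [0.429,-0.832,0],"roll": 0},{"grip": -1,"delta_pos": [0.429,-0.832,0],"roll": 0},{"grip": -1,"delta_pos": [0.429,-0.832,0],"roll": 0}]}}

```text
t: 34.55
eef_pos: [0.4575, 0.0184, 0.199]
tcp_rot: [0.504, -3.098, 0.0]
wrist_force: [1.0, 0.3, -1.6]
opening: 0.0636
gripper_force: 30.0
```

>>> {"name": "drive_tool", "arguments": {"rows": [{"grip": -1,"delta_pos": [0,0,0],"roll": 1},{"grip": -1,"delta_pos": [0,0,0.3],"roll": 1},{"grip": -1,"delta_pos": [0,0,0.5],"roll": 1},{"grip": -1,"delta_pos": [0,0,0.6],"roll": 1},{"grip": -1,"delta_pos": [0,0,0.4],"roll": 0.14}]}}

```text
t: 34.97
eef_pos: [0.4571, 0.0198, 0.1254]
tcp_rot: [0.045, -3.137, 0.001]
wrist_force: [-0.6, 0.5, -2.5]
opening: 0.0631
gripper_force: 30.0
```

>>> {"name": "drive_tool", "arguments": {"rows": [{"grip": -1,"delta_pos": [0,0,0],"roll": 0},{"grip": -1,"delta_pos": [0,0,0],"roll": 0},{"grip": -1,"delta_pos": [0,0,0],"roll": 0}]}}

```text
t: 35.22
eef_pos: [0.4593, 0.0202, 0.1292]
tcp_rot: [0.053, -3.141, 0.0]
wrist_force: [1.1, -0.7, -1.6]
opening: 0.0637
gripper_force: 30.0
```

```bash
python3 - <<'E'
from h import *
go([.4587,.0197,.102],np.radians(91.9))
E
```

```text
tcp [0.4593 0.0202 0.1292] tooly yaw 91.9 tilt 0.02 q7 1.48 t 35.22
units (tool axes now) [ 0.01 -0.01  0.68] roll 0.01
```

>>> {"name": "drive_tool", "arguments": {"rows": [{"grip": -1,"delta_pos": [0.01,-0.01,0.3],"roll": 0},{"grip": -1,"delta_pos": [0,0,0.2],"roll": 0},{"grip": -1,"delta_pos": [0,0,0.08],"roll": 0},{"grip": -1,"delta_pos": [0,0,0],"roll": 0},{"grip": -1,"delta_pos": [0,0,0],"roll": 0}]}}

```text
t: 35.63
eef_pos: [0.459, 0.0198, 0.106]
tcp_rot: [-0.052, 3.141, 0.0]
wrist_force: [-0.0, -0.1, -1.3]
opening: 0.0635
gripper_force: 30.0
```

>>> {"name": "drive_tool", "arguments": {"rows": [{"grip": -1,"delta_pos": [0,0,0.05],"roll": 0},{"grip": -1,"delta_pos": [0,0,0.05],"roll": 0},{"grip": -1,"delta_pos": [0,0,0.02],"roll": 0},{"grip": -1,"delta_pos": [0,0,0],"roll": 0},{"grip": -1,"delta_pos": [0,0,0],"roll": 0}]}}

```text
t: 36.05
eef_pos: [0.4592, 0.0198, 0.1018]
tcp_rot: [-0.052, 3.14, 0.001]
wrist_force: [-3.9, 1.0, 8.1]
opening: 0.0638
gripper_force: 30.0
```

Contact, as predicted. I'll release, lift and check.

>>> {"name": "drive_tool", "arguments": {"rows": [{"grip": 1,"delta_pos": [0,0,0],"roll": 0},{"grip": 1,"delta_pos": [0,0,0],"roll": 0},{"grip": 1,"delta_pos": [0,0,0],"roll": 0},{"grip": 1,"delta_pos": [0,0,0],"roll": 0},{"grip": 1,"delta_pos": [0,0,-0.2],"roll": 0}]}}

```text
t: 36.47
eef_pos: [0.458, 0.0196, 0.108]
tcp_rot: [0.052, -3.139, 0.001]
wrist_force: [-1.0, 1.1, -0.5]
opening: 0.0846
gripper_force: 0.0
```

>>> {"name": "drive_tool", "arguments": {"rows": [{"grip": 1,"delta_pos": [0,0,-0.5],"roll": 0},{"grip": 1,"delta_pos": [0,0,-1],"roll": 0},{"grip": 1,"delta_pos": [0,0,-1],"roll": 0},{"grip": 1,"delta_pos": [0,0,-1],"roll": 0},{"grip": 1,"delta_pos": [-0.8,0,-0.5],"roll": 0}]}}

```text
t: 36.88
eef_pos: [0.4898, 0.0204, 0.2759]
tcp_rot: [-0.051, 3.135, 0.006]
wrist_force: [2.2, 0.2, 0.6]
opening: 0.0867
gripper_force: 0.0
```

>>> {"name": "drive_tool", "arguments": {"rows": [{"grip": 1,"delta_pos": [-0.9,0,0],"roll": 0},{"grip": 1,"delta_pos": [-0.3,0,0],"roll": 0},{"grip": 1,"delta_pos": [0,0,0],"roll": 0},{"grip": 1,"delta_pos": [0,0,0],"roll": 0}]}}

```text
t: 37.22
eef_pos: [0.5387, 0.0222, 0.2688]
tcp_rot: [0.051, -3.14, 0.001]
wrist_force: [-0.9, 0.1, 0.6]
opening: 0.0871
gripper_force: 0.0
```

```bash
python3 - <<'E'
from h import *
w=img('wrist','n');hsvrect(w,(100,120,60),(125,255,255),.122)
for n,z in dict(sprinkle_tub=0,honey_jar=0).items():
  for c in('wrist','top'):
    q=img(c);print(n,c,[(round(d['p'],2),[round(float(v)) for v in d['position']],onz(q,*d['position'],z).round(3)[:2]) for d in viewer.place_of(c,n)[:1]])
go([.62,.21,.24])
E
```

```text
bbox px (278, 65, 85, 116) centre 0.4584 0.0202 size 84.1 63.3 long yaw 1.9
sprinkle_tub wrist [(0.97, [258, 482], array([0.594, 0.213]))]
sprinkle_tub top [(0.63, [200, 201], array([0.674, 0.382]))]
honey_jar wrist [(0.93, [238, 101], array([ 0.585, -0.225]))]
honey_jar top [(0.87, [231, 397], array([ 0.574, -0.219]))]
tcp [0.5386 0.0224 0.2691] tooly yaw 91.9 tilt 0.03 q7 1.52 t 37.67
units (tool axes now) [-2.19  4.62  0.73] roll 0
```

>>> {"name": "drive_tool", "arguments": {"rows": [{"grip": 1,"delta_pos": [-0.56,0.653,0],"roll": 0},{"grip": 1,"delta_pos": [-0.56,0.653,0.2],"roll": 0},{"grip": 1,"delta_pos": [-0.56,0.653,0.3],"roll": 0},{"grip": 1,"delta_pos": [-0.56,0.653,0.3],"roll": 0},{"grip": 1,"delta_pos": [-0.56,0.653,0.3],"roll": 0}]}}

```text
t: 38.08
eef_pos: [0.6472, 0.1581, 0.2244]
tcp_rot: [-0.052, 3.141, 0.001]
wrist_force: [0.4, -0.1, 0.3]
opening: 0.0874
gripper_force: 0.0
```

>>> {"name": "drive_tool", "arguments": {"rows": [{"grip": 1,"delta_pos": [-0.56,0.653,0.3],"roll": 0},{"grip": 1,"delta_pos": [-0.56,0.653,0],"roll": 0},{"grip": 1,"delta_pos": [0,0,0],"roll": 0},{"grip": 1,"delta_pos": [0,0,0],"roll": 0}]}}

```text
t: 38.42
eef_pos: [0.6893, 0.2123, 0.2109]
tcp_rot: [0.056, -3.139, 0.001]
wrist_force: [-1.1, -1.1, 0.6]
opening: 0.0868
gripper_force: 0.0
```

```bash
python3 - <<'E'
from h import *
w=img('wrist','o');print(robot.get_obs()['eef_pos'],[(round(d['p'],2),[round(float(v)) for v in d['position']],onz(w,*d['position'],0).round(3)[:2]) for d in viewer.place_of('wrist','sprinkle_tub')[:1]])
E
```

```text
[0.68939837 0.21034314 0.21210244] [(0.63, [112, 325], array([0.594, 0.214]))]
```

View pics/o.png

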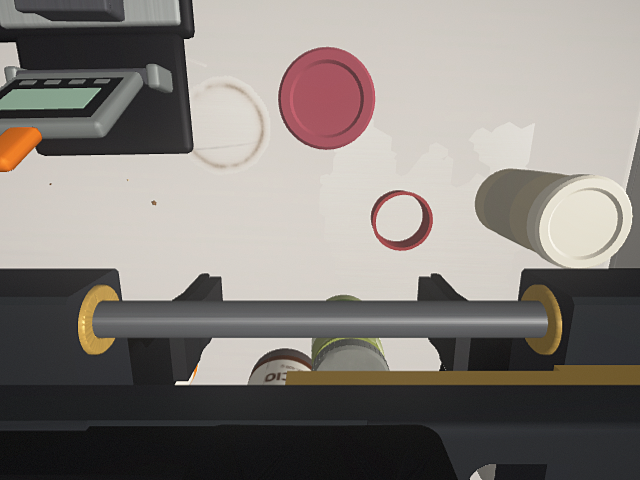

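The sprinkle lid spans columns 279–375 and rows 46–149.

```bash
python3 - <<'E'
from h import *
w=img('wrist');c,a=hsvrect(w,(165,90,60),(180,255,255),.096)
go([*c,.065],np.radians(91.9))
E
```

```text
bbox px (283, 48, 96, 101) centre 0.5942 0.2138 size 64.2 64.7 long yaw -88.1
tcp [0.6895 0.2089 0.2136] tooly yaw 91.8 tilt 0.05 q7 1.34 t 38.57
units (tool axes now) [2.38 0.2  3.71] roll -0.02
```

>>> {"name": "drive_tool", "arguments": {"rows": [{"grip": 1,"delta_pos": [0.8,0.07,0],"roll": 0},{"grip": 1,"delta_pos": [0.8,0.07,0],"roll": 0},{"grip": 1,"delta_pos": [0.78,0.06,0],"roll": 0},{"grip": 1,"delta_pos": [0,0,0.8],"roll": 0},{"grip": 1,"delta_pos": [0,0,0.8],"roll": 0}]}}

```text
t: 38.98
eef_pos: [0.5941, 0.2153, 0.1522]
tcp_rot: [-0.052, 3.135, 0.007]
wrist_force: [0.5, -0.4, -0.4]
opening: 0.087
gripper_force: 0.0
```

>>> {"name": "drive_tool", "arguments": {"rows": [{"grip": 1,"delta_pos": [0,0,0.4],"roll": 0},{"grip": 1,"delta_pos": [0,0,0],"roll": 0},{"grip": 1,"delta_pos": [0,0,0],"roll": 0}]}}

```text
t: 39.23
eef_pos: [0.5939, 0.2142, 0.1337]
tcp_rot: [-0.05, 3.141, 0.0]
wrist_force: [0.7, -0.7, 1.4]
opening: 0.087
gripper_force: 0.0
```

```bash
python3 - <<'E'
from h import *
go([.5942,.2138,.07],np.radians(91.9))
E
```

```text
tcp [0.5939 0.2142 0.1337] tooly yaw 91.8 tilt 0.0 q7 1.27 t 39.23
units (tool axes now) [-0.01 -0.01  1.59] roll -0.02
```

>>> {"name": "drive_tool", "arguments": {"rows": [{"grip": 1,"delta_pos": [0,0,0.6],"roll": 0},{"grip": 1,"delta_pos": [0,0,0.6],"roll": 0},{"grip": 1,"delta_pos": [0,0,0.38],"roll": 0},{"grip": 1,"delta_pos": [0,0,0],"roll": 0},{"grip": 1,"delta_pos": [0,0,0],"roll": 0}]}}

```text
t: 39.65
eef_pos: [0.5948, 0.2149, 0.0714]
tcp_rot: [-0.051, 3.14, 0.001]
wrist_force: [-0.1, -0.9, 1.0]
opening: 0.0868
gripper_force: 0.0
```

>>> {"name": "drive_tool", "arguments": {"rows": [{"grip": -1,"delta_pos": [0,0,0],"roll": 0},{"grip": -1,"delta_pos": [0,0,0],"roll": 0},{"grip": -1,"delta_pos": [0,0,0],"roll": 0},{"grip": -1,"delta_pos": [0,0,0],"roll": 0},{"grip": -1,"delta_pos": [0,0,0],"roll": 0}], "squeeze": 30}}

```text
t: 40.07
eef_pos: [0.5945, 0.2151, 0.0705]
tcp_rot: [-0.052, 3.14, 0.001]
wrist_force: [0.8, -0.5, 4.2]
opening: 0.0636
gripper_force: 29.9
```

>>> {"name": "drive_tool", "arguments": {"rows": [{"grip": -1,"delta_pos": [0,0,0],"roll": 0},{"grip": -1,"delta_pos": [0,0,-0.4],"roll": 0},{"grip": -1,"delta_pos": [0,0,-0.8],"roll": 0},{"grip": -1,"delta_pos": [0,0,-0.8],"roll": 0},{"grip": -1,"delta_pos": [0,0,-0.8],"roll": 0}]}}

```text
t: 40.48
eef_pos: [0.5934, 0.215, 0.1824]
tcp_rot: [0.052, -3.14, 0.001]
wrist_force: [1.0, -1.0, -2.0]
opening: 0.0636
gripper_force: 30.0
```

>>> {"name": "drive_tool", "arguments": {"rows": [{"grip": -1,"delta_pos": [0,0,-0.8],"roll": 0},{"grip": -1,"delta_pos": [0,0,-0.8],"roll": 0},{"grip": -1,"delta_pos": [0,0,0],"roll": 0},{"grip": -1,"delta_pos": [0,0,0],"roll": 0}]}}

```text
t: 40.82
eef_pos: [0.5947, 0.2155, 0.2473]
tcp_rot: [-0.052, 3.139, 0.002]
wrist_force: [-0.2, -0.2, -2.9]
opening: 0.0635
gripper_force: 30.0
```

```bash
python3 - <<'E'
from h import *
w=img('wrist','p');o=robot.get_obs();T=R.from_rotvec(o['tcp_rot']).as_matrix()
h=cv2.cvtColor(w['img'],cv2.COLOR_RGB2HSV);m=cv2.inRange(h,(165,90,50),(180,255,255));m[268:]=0
ys,xs=np.nonzero(m);k=np.abs(xs-320)<60;print(ys[k].min(),xs[ys==ys[k].min()].mean())
r=ys[k].min();print((T.T@(onz(w,r,320,o['eef_pos'][2]+.026)-o['eef_pos'])).round(4))
go([.4583,.0200,.245],np.radians(91.9));print(o['wrist_force'])
E
```

```text
230 320.11764705882354
[ 0.0343  0.0004 -0.026 ]
tcp [0.5939 0.2152 0.2454] tooly yaw 91.9 tilt 0.02 q7 1.26 t 40.87
units (tool axes now) [ 3.55 -4.77  0.01] roll 0.0
[ 0.8103647  -0.94410337 -2.49010355]
```

>>> {"name": "drive_tool", "arguments": {"rows": [{"grip": -1,"delta_pos": [0.506,-0.681,0],"roll": 0},{"grip": -1,"delta_pos": [0.506,-0.681,0],"roll": 0},{"grip": -1,"delta_pos": [0.506,-0.681,0],"roll": 0},{"grip": -1,"delta_pos": [0.506,-0.681,0],"roll": 0},{"grip": -1,"delta_pos": [0.506,-0.681,0],"roll": 0}]}}

```text
t: 41.28
eef_pos: [0.4954, 0.0744, 0.2436]
tcp_rot: [0.053, -3.138, 0.001]
wrist_force: [0.2, -0.1, -1.5]
opening: 0.0632
gripper_force: 30.0
```

>>> {"name": "drive_tool", "arguments": {"rows": [{"grip": -1,"delta_pos": [0.506,-0.681,0],"roll": 0},{"grip": -1,"delta_pos": [0.506,-0.681,0],"roll": 0},{"grip": -1,"delta_pos": [0,0,0.3],"roll": 0},{"grip": -1,"delta_pos": [0,0,0.4],"roll": 0},{"grip": -1,"delta_pos": [0,0,0],"roll": 0}]}}

```text
t: 41.7
eef_pos: [0.4563, 0.0194, 0.214]
tcp_rot: [0.051, -3.135, 0.001]
wrist_force: [0.1, 0.0, -2.8]
opening: 0.0638
gripper_force: 30.0
```

>>> {"name": "drive_tool", "arguments": {"rows": [{"grip": -1,"delta_pos": [0,0,0],"roll": 0},{"grip": -1,"delta_pos": [0,0,0],"roll": 0}]}}

```text
t: 41.87
eef_pos: [0.4587, 0.0201, 0.2175]
tcp_rot: [0.053, -3.14, 0.001]
wrist_force: [0.1, -0.5, -2.4]
opening: 0.0641
gripper_force: 30.0
```

```bash
python3 - <<'E'
from h import *
go([.4588,.0200,.1925],np.radians(91.9))
w=img('wrist','q');o=robot.get_obs();T=R.from_rotvec(o['tcp_rot']).as_matrix()
h=cv2.cvtColor(w['img'],cv2.COLOR_RGB2HSV);m=cv2.inRange(h,(165,90,50),(180,255,255));m[268:]=0
ys,xs=np.nonzero(m);k=(np.abs(xs-320)<60)&(ys>180);print(ys[k].min())
E
```

```text
tcp [0.4587 0.0201 0.2175] tooly yaw 91.9 tilt 0.06 q7 1.44 t 41.87
units (tool axes now) [-0.   -0.    0.63] roll 0.01
230
```

View pics/q.png

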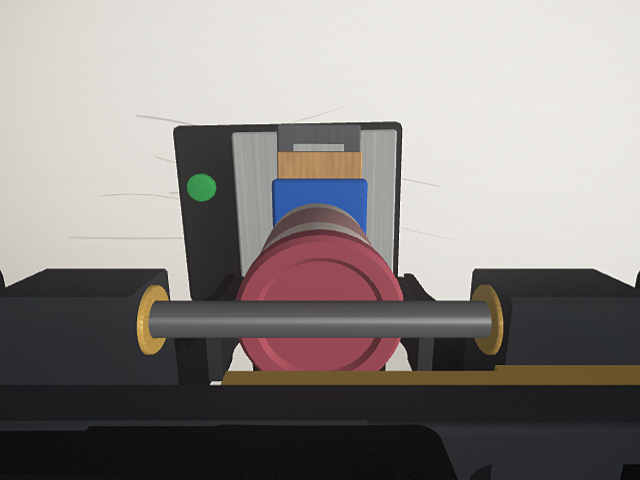

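The tub is held upright above the butter, with its lid centred at about column 321.

>>> {"name": "drive_tool", "arguments": {"rows": [{"grip": -1,"delta_pos": [0,0,0.25],"roll": 0},{"grip": -1,"delta_pos": [0,0,0.2],"roll": 0},{"grip": -1,"delta_pos": [0,0,0.08],"roll": 0},{"grip": -1,"delta_pos": [0,0,0],"roll": 0},{"grip": -1,"delta_pos": [0,0,0],"roll": 0}]}}

```text
t: 42.33
eef_pos: [0.4586, 0.0199, 0.1962]
tcp_rot: [0.052, -3.14, 0.0]
wrist_force: [0.1, 0.2, -1.8]
opening: 0.0634
gripper_force: 30.0
```

>>> {"name": "drive_tool", "arguments": {"rows": [{"grip": -1,"delta_pos": [0,0,0.05],"roll": 0},{"grip": -1,"delta_pos": [0,0,0.04],"roll": 0},{"grip": -1,"delta_pos": [0,0,0],"roll": 0},{"grip": -1,"delta_pos": [0,0,0],"roll": 0}]}}

```text
t: 42.67
eef_pos: [0.4588, 0.0199, 0.1929]
tcp_rot: [-0.052, 3.141, 0.0]
wrist_force: [-1.3, 0.5, -2.2]
opening: 0.0633
gripper_force: 30.0
```

>>> {"name": "drive_tool", "arguments": {"rows": [{"grip": -1,"delta_pos": [0,0,0.03],"roll": 0},{"grip": -1,"delta_pos": [0,0,0],"roll": 0},{"grip": -1,"delta_pos": [0,0,0],"roll": 0}]}}

```text
t: 42.92
eef_pos: [0.4593, 0.0199, 0.1924]
tcp_rot: [-0.052, 3.14, 0.001]
wrist_force: [-0.6, -0.4, 4.9]
opening: 0.0634
gripper_force: 29.8
```

>>> {"name": "drive_tool", "arguments": {"rows": [{"grip": 1,"delta_pos": [0,0,0],"roll": 0},{"grip": 1,"delta_pos": [0,0,0],"roll": 0},{"grip": 1,"delta_pos": [0,0,0],"roll": 0},{"grip": 1,"delta_pos": [0,0,0],"roll": 0},{"grip": 1,"delta_pos": [0,0,-0.2],"roll": 0}]}}

```text
t: 43.33
eef_pos: [0.4579, 0.0198, 0.1986]
tcp_rot: [0.052, -3.139, 0.001]
wrist_force: [-0.2, 0.7, -0.8]
opening: 0.0848
gripper_force: 0.0
```

>>> {"name": "drive_tool", "arguments": {"rows": [{"grip": 1,"delta_pos": [0,0,-0.5],"roll": 0},{"grip": 1,"delta_pos": [0,0,-0.8],"roll": 0},{"grip": 1,"delta_pos": [0,0,-0.8],"roll": 0},{"grip": 1,"delta_pos": [-0.8,0,-0.4],"roll": 0},{"grip": 1,"delta_pos": [-0.9,0,0],"roll": 0}]}}

```text
t: 43.75
eef_pos: [0.5286, 0.0225, 0.3056]
tcp_rot: [-0.053, 3.133, 0.005]
wrist_force: [0.7, 1.0, -0.1]
opening: 0.0873
gripper_force: 0.0
```

>>> {"name": "drive_tool", "arguments": {"rows": [{"grip": 1,"delta_pos": [0,0,0],"roll": 0},{"grip": 1,"delta_pos": [0,0,0],"roll": 0}]}}

```text
t: 43.92
eef_pos: [0.5275, 0.0223, 0.2989]
tcp_rot: [0.052, -3.139, 0.003]
wrist_force: [0.1, -0.2, 1.1]
opening: 0.0871
gripper_force: 0.0
```

```bash
python3 - <<'E'
from h import *
w=img('wrist','r');c,a=hsvrect(w,(165,90,60),(180,255,255),.218)
go([.67,-.22,.22])
E
```

```text
bbox px (263, 81, 108, 111) centre 0.458 0.0185 size 64.9 64.3 long yaw 64.0
tcp [0.5267 0.0221 0.2993] tooly yaw 91.9 tilt 0.1 q7 1.5 t 43.97
units (tool axes now) [-3.38 -6.17  1.98] roll 0
```

>>> {"name": "drive_tool", "arguments": {"rows": [{"grip": 1,"delta_pos": [-0.42,-0.77,0],"roll": 0},{"grip": 1,"delta_pos": [-0.42,-0.77,0],"roll": 0},{"grip": 1,"delta_pos": [-0.42,-0.77,0],"roll": 0},{"grip": 1,"delta_pos": [-0.42,-0.77,0.4],"roll": 0},{"grip": 1,"delta_pos": [-0.42,-0.77,0.4],"roll": 0}]}}

```text
t: 44.38
eef_pos: [0.6162, -0.1303, 0.2691]
tcp_rot: [-0.053, 3.138, 0.001]
wrist_force: [0.4, 0.9, 0.1]
opening: 0.0873
gripper_force: 0.0
```

>>> {"name": "drive_tool", "arguments": {"rows": [{"grip": 1,"delta_pos": [-0.42,-0.77,0.4],"roll": 0},{"grip": 1,"delta_pos": [-0.42,-0.77,0.4],"roll": 0},{"grip": 1,"delta_pos": [-0.42,-0.77,0.4],"roll": 0},{"grip": 1,"delta_pos": [0,0,0],"roll": 0},{"grip": 1,"delta_pos": [0,0,0],"roll": 0}]}}

```text
t: 44.8
eef_pos: [0.6678, -0.2217, 0.2181]
tcp_rot: [0.046, -3.138, -0.0]
wrist_force: [-0.1, 0.2, 0.3]
opening: 0.0872
gripper_force: 0.0
```

```bash
python3 - <<'E'
from h import *
w=img('wrist','s');print([(round(d['p'],2),[round(float(v)) for v in d['position']],onz(w,*d['position'],0).round(3)[:2]) for d in viewer.place_of('wrist','honey_jar')[:1]])
c,a=hsvrect(w,(18,90,90),(32,255,255),.1)
go([*c,.07],np.radians(91.9))
E
```

```text
[(0.71, [122, 322], array([ 0.581, -0.221]))]
bbox px (280, 71, 81, 85) centre 0.5817 -0.2236 size 55.2 55.3 long yaw -88.3
tcp [ 0.669  -0.219   0.2208] tooly yaw 91.9 tilt 0.08 q7 2.03 t 44.9
units (tool axes now) [ 2.19 -0.05  3.77] roll 0.0
```

View pics/s.png

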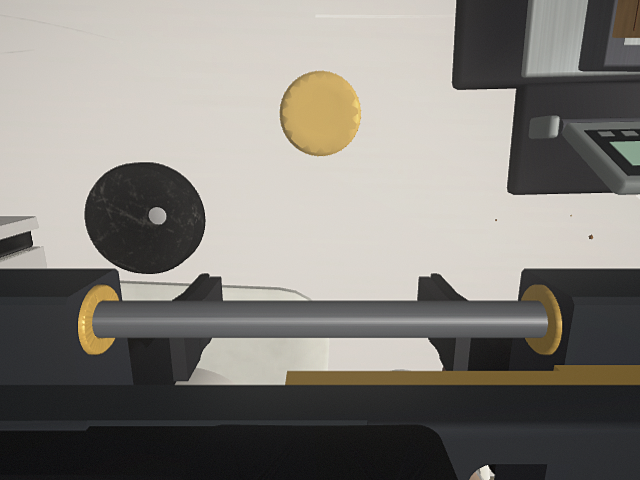

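>>> {"name": "drive_tool", "arguments": {"rows": [{"grip": 1,"delta_pos": [0.73,-0.02,0],"roll": 0},{"grip": 1,"delta_pos": [0.73,-0.02,0],"roll": 0},{"grip": 1,"delta_pos": [0.73,-0.01,0],"roll": 0},{"grip": 1,"delta_pos": [0,0,0.8],"roll": 0},{"grip": 1,"delta_pos": [0,0,0.8],"roll": 0}]}}

```text
t: 45.32
eef_pos: [0.5823, -0.2238, 0.1595]
tcp_rot: [-0.053, 3.133, 0.001]
wrist_force: [0.9, 0.3, -0.2]
opening: 0.0871
gripper_force: 0.0
```

>>> {"name": "drive_tool", "arguments": {"rows": [{"grip": 1,"delta_pos": [0,0,0.6],"roll": 0},{"grip": 1,"delta_pos": [0,0,0],"roll": 0},{"grip": 1,"delta_pos": [0,0,0],"roll": 0}]}}

```text
t: 45.57
eef_pos: [0.5817, -0.2231, 0.1327]
tcp_rot: [-0.055, 3.141, 0.002]
wrist_force: [0.7, -0.1, 0.7]
opening: 0.0873
gripper_force: 0.0
```

```bash
python3 - <<'E'
from h import *
go([.5817,-.2236,.07],np.radians(91.9))
E
```

```text
tcp [ 0.5817 -0.2231  0.1327] tooly yaw 92.0 tilt 0.07 q7 2.08 t 45.57
units (tool axes now) [ 0.   -0.01  1.57] roll 0.02
```

>>> {"name": "drive_tool", "arguments": {"rows": [{"grip": 1,"delta_pos": [0,0,0.6],"roll": 0},{"grip": 1,"delta_pos": [0,0,0.6],"roll": 0},{"grip": 1,"delta_pos": [0,0,0.36],"roll": 0},{"grip": 1,"delta_pos": [0,0,0],"roll": 0},{"grip": 1,"delta_pos": [0,0,0],"roll": 0}]}}

```text
t: 45.98
eef_pos: [0.5828, -0.2245, 0.0714]
tcp_rot: [-0.053, 3.139, -0.0]
wrist_force: [-0.2, 0.1, 0.4]
opening: 0.0869
gripper_force: 0.0
```

>>> {"name": "drive_tool", "arguments": {"rows": [{"grip": -1,"delta_pos": [0,0,0],"roll": 0},{"grip": -1,"delta_pos": [0,0,0],"roll": 0},{"grip": -1,"delta_pos": [0,0,0],"roll": 0},{"grip": -1,"delta_pos": [0,0,0],"roll": 0},{"grip": -1,"delta_pos": [0,0,0],"roll": 0}], "squeeze": 40}}

```text
t: 46.4
eef_pos: [0.582, -0.2246, 0.0698]
tcp_rot: [-0.052, 3.141, -0.0]
wrist_force: [-0.6, 0.3, 0.0]
opening: 0.0617
gripper_force: 0.0
```

>>> {"name": "drive_tool", "arguments": {"rows": [{"grip": -1,"delta_pos": [0,0,0],"roll": 0},{"grip": -1,"delta_pos": [0,0,0],"roll": 0},{"grip": -1,"delta_pos": [0,0,-0.4],"roll": 0},{"grip": -1,"delta_pos": [0,0,-0.8],"roll": 0},{"grip": -1,"delta_pos": [0,0,-0.8],"roll": 0}]}}

```text
t: 46.82
eef_pos: [0.5804, -0.2242, 0.1487]
tcp_rot: [0.052, -3.137, -0.001]
wrist_force: [1.2, -0.7, -1.2]
opening: 0.054
gripper_force: 40.0
```

>>> {"name": "drive_tool", "arguments": {"rows": [{"grip": -1,"delta_pos": [0,0,-0.8],"roll": 0},{"grip": -1,"delta_pos": [0,0,-0.8],"roll": 0},{"grip": -1,"delta_pos": [0.4,0,-0.6],"roll": 0},{"grip": -1,"delta_pos": [0.9,0,0],"roll": 0},{"grip": -1,"delta_pos": [0.9,0,0],"roll": 0}]}}

```text
t: 47.23
eef_pos: [0.4935, -0.2277, 0.2379]
tcp_rot: [-0.054, 3.14, -0.002]
wrist_force: [-0.9, -1.0, -1.4]
opening: 0.0542
gripper_force: 40.0
```

>>> {"name": "drive_tool", "arguments": {"rows": [{"grip": -1,"delta_pos": [0.8,0,-0.3],"roll": 0},{"grip": -1,"delta_pos": [0,0,-0.9],"roll": 0},{"grip": -1,"delta_pos": [0,0,-0.9],"roll": 0},{"grip": -1,"delta_pos": [0,0,0],"roll": 0},{"grip": -1,"delta_pos": [0,0,0],"roll": 0}]}}

```text
t: 47.65
eef_pos: [0.4623, -0.2289, 0.3227]
tcp_rot: [-0.052, 3.138, -0.001]
wrist_force: [-0.3, 0.8, -3.0]
opening: 0.0543
gripper_force: 40.0
```

```bash
python3 - <<'E'
from h import *
o=robot.get_obs();T=R.from_rotvec(o['tcp_rot']).as_matrix();w=img('wrist','t')
h=cv2.cvtColor(w['img'],cv2.COLOR_RGB2HSV);m=cv2.inRange(h,(18,90,90),(32,255,255));m[268:]=0
ys,xs=np.nonzero(m);k=np.abs(xs-320)<40;r=ys[k].min();print(r,(T.T@(onz(w,r,320,o['eef_pos'][2]+.029)-o['eef_pos'])).round(4))
s=img('scene');print([(d['p'],d['rect']) for d in viewer.boxes_of('scene','honey_jar')[:1]])
go([.4583,.0195,.345],np.radians(91.9));print(o['wrist_force'],o['opening'])
E
```

```text
243 [ 0.0315  0.0003 -0.0291]
[(0.8, [380.0, 143.9, 16.6, 38.6])]
tcp [ 0.4614 -0.2283  0.3199] tooly yaw 91.9 tilt 0.13 q7 2.0 t 47.8
units (tool axes now) [-0.13  6.19 -0.63] roll 0.0
[-0.31350821  0.78853992 -2.97727767] 0.054272699807475115
```

>>> {"name": "drive_tool", "arguments": {"rows": [{"grip": -1,"delta_pos": [-0.022,0.88,0],"roll": 0},{"grip": -1,"delta_pos": [-0.022,0.88,0],"roll": 0},{"grip": -1,"delta_pos": [-0.022,0.88,0],"roll": 0},{"grip": -1,"delta_pos": [-0.022,0.88,0],"roll": 0},{"grip": -1,"delta_pos": [-0.022,0.88,0],"roll": 0}]}}

```text
t: 48.22
eef_pos: [0.4596, -0.0509, 0.32]
tcp_rot: [0.052, -3.139, 0.001]
wrist_force: [1.4, 0.2, -2.0]
opening: 0.0542
gripper_force: 40.0
```

>>> {"name": "drive_tool", "arguments": {"rows": [{"grip": -1,"delta_pos": [-0.022,0.88,0],"roll": 0},{"grip": -1,"delta_pos": [-0.022,0.88,0],"roll": 0},{"grip": -1,"delta_pos": [0,0,0],"roll": 0},{"grip": -1,"delta_pos": [0,0,0],"roll": 0},{"grip": -1,"delta_pos": [0,0,0],"roll": 0}]}}

```text
t: 48.63
eef_pos: [0.4595, 0.0172, 0.3203]
tcp_rot: [0.052, -3.139, 0.001]
wrist_force: [0.1, -0.1, -2.4]
opening: 0.0545
gripper_force: 40.0
```

```bash
python3 - <<'E'
from h import *
go([.4594,.0195,.288],np.radians(91.9))
w=img('wrist','u')
s=img('scene');a=s['img'][90:300,230:430,::-1]
cv2.imwrite('pics/u2.png',np.hstack([cv2.resize(a,(400,420)),cv2.resize(w['img'][:,120:520,::-1],(350,420))]))
E
```

```text
tcp [0.4595 0.0172 0.3203] tooly yaw 91.9 tilt 0.12 q7 1.44 t 48.63
units (tool axes now) [0.   0.06 0.81] roll -0.0
```

View pics/u2.png

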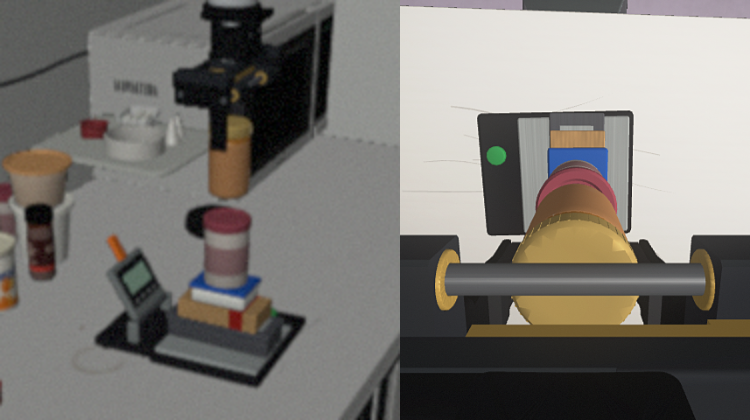

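The pile is straight and the honey jar hangs over it. I'll lower it.

>>> {"name": "drive_tool", "arguments": {"rows": [{"grip": -1,"delta_pos": [0,0.06,0.2],"roll": 0},{"grip": -1,"delta_pos": [0,0,0.25],"roll": 0},{"grip": -1,"delta_pos": [0,0,0.2],"roll": 0},{"grip": -1,"delta_pos": [0,0,0],"roll": 0},{"grip": -1,"delta_pos": [0,0,0],"roll": 0}]}}

```text
t: 49.15
eef_pos: [0.4593, 0.0201, 0.2945]
tcp_rot: [0.052, -3.14, 0.0]
wrist_force: [0.1, -1.0, -2.2]
opening: 0.0542
gripper_force: 40.0
```

>>> {"name": "drive_tool", "arguments": {"rows": [{"grip": -1,"delta_pos": [0,0,0.06],"roll": 0},{"grip": -1,"delta_pos": [0,0,0.05],"roll": 0},{"grip": -1,"delta_pos": [0,0,0],"roll": 0},{"grip": -1,"delta_pos": [0,0,0],"roll": 0}]}}

```text
t: 49.48
eef_pos: [0.4597, 0.0203, 0.291]
tcp_rot: [-0.052, 3.141, 0.0]
wrist_force: [-0.4, 0.1, -2.3]
opening: 0.054
gripper_force: 40.0
```

>>> {"name": "drive_tool", "arguments": {"rows": [{"grip": -1,"delta_pos": [0,-0.01,0.04],"roll": 0},{"grip": -1,"delta_pos": [0,0,0.04],"roll": 0},{"grip": -1,"delta_pos": [0,0,0],"roll": 0},{"grip": -1,"delta_pos": [0,0,0],"roll": 0}]}}

```text
t: 49.82
eef_pos: [0.4597, 0.0199, 0.2876]
tcp_rot: [0.052, -3.141, -0.0]
wrist_force: [-0.2, 0.1, -3.4]
opening: 0.0543
gripper_force: 40.0
```

>>> {"name": "drive_tool", "arguments": {"rows": [{"grip": -1,"delta_pos": [0,0,0.03],"roll": 0},{"grip": -1,"delta_pos": [0,0,0],"roll": 0},{"grip": -1,"delta_pos": [0,0,0],"roll": 0}]}}

```text
t: 50.07
eef_pos: [0.4602, 0.0199, 0.2874]
tcp_rot: [-0.052, 3.14, 0.001]
wrist_force: [-1.0, 0.1, 5.9]
opening: 0.0543
gripper_force: 40.0
```

Contact. I'll release, lift clear and check.

>>> {"name": "drive_tool", "arguments": {"rows": [{"grip": 1,"delta_pos": [0,0,0],"roll": 0},{"grip": 1,"delta_pos": [0,0,0],"roll": 0},{"grip": 1,"delta_pos": [0,0,0],"roll": 0},{"grip": 1,"delta_pos": [0,0,0],"roll": 0},{"grip": 1,"delta_pos": [0,0,0],"roll": 0}]}}

```text
t: 50.48
eef_pos: [0.4597, 0.0199, 0.2864]
tcp_rot: [0.052, -3.141, -0.0]
wrist_force: [-0.5, -0.6, 0.7]
opening: 0.0797
gripper_force: 0.0
```

>>> {"name": "drive_tool", "arguments": {"rows": [{"grip": 1,"delta_pos": [0,0,-0.3],"roll": 0},{"grip": 1,"delta_pos": [0,0,-0.6],"roll": 0},{"grip": 1,"delta_pos": [0,0,-0.6],"roll": 0},{"grip": 1,"delta_pos": [0,0,-0.6],"roll": 0},{"grip": 1,"delta_pos": [0,0,0],"roll": 0}]}}

```text
t: 50.9
eef_pos: [0.4609, 0.02, 0.3747]
tcp_rot: [-0.052, 3.135, 0.002]
wrist_force: [0.3, 0.3, 0.1]
opening: 0.0869
gripper_force: 0.0
```

>>> {"name": "drive_tool", "arguments": {"rows": [{"grip": 1,"delta_pos": [0,0,0],"roll": 0},{"grip": 1,"delta_pos": [0,0,0],"roll": 0}]}}

```text
t: 51.07
eef_pos: [0.4596, 0.0199, 0.3698]
tcp_rot: [0.052, -3.14, 0.0]
wrist_force: [0.1, 0.7, 0.5]
opening: 0.0874
gripper_force: 0.0
```

```bash
python3 - <<'E'
from h import *
w=img('wrist','v');s=img('scene');o=robot.get_obs();print(o['eef_pos'],o['t'],o['wrist_force'])
a=s['img'][90:300,230:430,::-1]
cv2.imwrite('pics/v2.png',np.hstack([cv2.resize(a,(400,420)),cv2.resize(w['img'][:,120:520,::-1],(350,420))]))
E
```

```text
[0.45936049 0.01987085 0.36943766] 51.1667 [-0.22740545 -0.59784262  0.20322198]
```

View pics/v2.png

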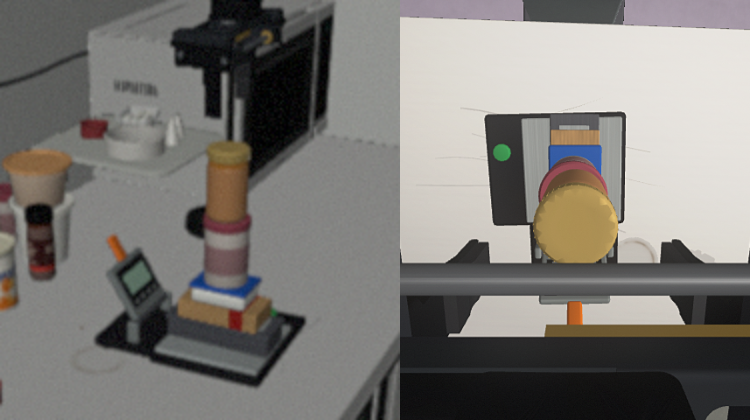

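The pile stands straight on the plate and the gripper is clear of it. Four of the five optional items were there, which is the maximum, so the squeeze bottle is absent.

```bash
python3 -c "
from workcell import workorder
print(workorder.hand_in())"
```

```text
the job is handed in; nothing more can be done
None
```

I've handed the job in: the display is tilted up to about 60°, tare was pressed with the plate empty, and the loaf tin, choc box, butter tub, sprinkle tub and honey jar stand in one straight, centred pile; the squeeze bottle wasn't there.

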